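# Hang the socket caddy on the French cleat

## Task

Pick up the wooden socket caddy by its raised middle wall, lean its top towards the cleat rack so that the angled strip on its back goes over and behind the bevelled rail, clear of the stop block, then let it down and swing it upright until it sits fully home and flat to the rack. Then bring it along the rail until its side bears lightly but positively on the plain stop block for a moment, and let go of it hanging there. Be gentle with caddy, rail and stop, and leave the other things on the bench alone.

Things in the scene. Friction and masses are not known exactly. Their poses are not given: they have to be found in the camera images.
- caddy: The thing to hang: open plywood tray 90 deep (x) x 120 wide (y) x 70 mm high with steel sockets, 0.3 to 0.65 kg, balanced near its middle. Origin: centre of the tray's underside; x points to its back, z up. The back (x 37 to 45 mm) rises to z 112 mm. A spacer low behind it (x 45 to 65, z 5 to 25 mm) makes it hang upright.
- caddy_grip (a point): Where to pinch the caddy: its solid raised middle wall, 16 mm thick in y, x from -39 to +37 mm, rising to z = 125 mm in the caddy's frame. Point at (0, 0, 108 mm), axes as the caddy's; pinch across y. Beside the wall 60 mm and more is free on each side above z = 70 mm.
- caddy_tip (a point): Middle of the lower rear edge of the angled strip on the caddy's back, at (65, 0, 79 mm) in the caddy's frame, axes as the caddy's. The strip spans the full width, x 45 to 65 mm, z up to 112 mm; its underside rises at 45 degrees from z 79 mm (x = 61) to z 95 mm (x = 45): its lowest edge is the rear one.
- rack: Fixed upright plywood board 460 wide, 165 high, 18 mm thick, standing on the bench, front to the robot. Origin: at bench height, on the front face, middle of its width; x points into the board (away from the robot), y along it, z up. A wooden cleat rail, 18 mm thick (x -18 to 0), runs along its whole front. Rail and board are waxed and slide easily; nothing of it moves.
- rack_rail (a point): Middle of the rack's front face 137 mm above the bench, axes as the rack's: NOMINAL height of the rail's lip. The true lip is 8 mm higher to 8 mm lower, not measured: feel for it. Rail top: blunt lip at x = -16 mm, from there a 45 degree slope down to the board 15 mm below the lip, leaving a V. Seated, strip and spacer lie flat on the board (tip at x = 0), tip 11 mm below the lip.
- stop: Fixed plain wooden block on the front of the rack near one end (either end): 30 mm wide along the rack (y = -15 to +15 mm), reaching from 18 to 68 mm in front of the board, z = 25 to 110 mm. Origin: on the rack's front face at bench height, in the middle of the block's width; axes as the rack's. The caddy's side goes against its face that looks to the middle of the rack, so the caddy's middle finally lies 75 mm from the block's middle.
- holder: Bystander fixed near the other end of the rack: plywood screwdriver holder, 60 mm wide along the rack, reaching 68 mm out from the board, 150 mm high with the two screwdrivers in it. Origin: on the rack's front face at bench height, in the middle of its width.
- wrench: Bystander: steel wrench 180 mm long lying flat, 8 mm thick, on the bench in front of the rack. Origin: middle, underside.
- jar: Bystander: glass jar, 64 mm across, 75 mm high. Origin: centre of its underside.
- tape: Bystander: roll of paper tape lying flat, 90 mm across, 24 mm high. Origin: centre of its underside.
- screwdriver: Bystander: screwdriver 200 mm long, lying, 26 mm thick. Origin: middle, underside.
- spray: Bystander: spray can, 60 mm across, 170 mm high, standing. Origin: centre of its underside.
- offcut: Bystander: wood offcut 130 x 45 x 30 mm, lying. Origin: centre of its underside.
- measure: Bystander: tape measure 65 x 30 x 60 mm, standing. Origin: centre of its underside.
Mind the look-alikes: they are no part of the job. Leave any yellow look-alike of the caddy alone.

How it is judged:
By the outcome, as a careful person would: the job done as asked, in the order asked, and still so for the second after the job is handed in, with the robot touching nothing.
It also fails if it takes over 72 s, if anything falls off the work surface, if the arm or the gripper's body presses on something with over 40 N, if the wrist force passes 120 N, or if a joint passes its speed limit or range.

## Robot

A 6-joint arm with a two-finger parallel gripper is mounted at the origin on the work surface. World frame = base frame: x ahead of the robot, y to its left, z up, the work surface at z = 0. Lengths are in m, angles in degrees, forces in N, time in s.
With the tool pointing down it reaches from about 0.4 to 0.825 m from the base axis. Payload 7 kg.
Tool frame: the origin (TCP) lies midway between the tips of the shut fingers; the grasp point (between the pads) lies 19 mm behind it (grip_point_offset is the distance from the TCP to the grasp point, in m); x points along the fingers, z is the direction in which the jaws open and shut, and the axes are right-handed (so a half turn about x gives the same grasp; the last joint's range is limited). The gripper opens to 88 mm and grips with 3 to 60 N. Pads are 19 mm wide; open, the fingers measure 130 mm over their backs; the gripper's body (78 mm by 193 mm) begins 47 mm behind the grasp point.
Start: joints at [81.022, 20.546, 0.682, 0, -70.136, -16.507], TCP at [0.29, 0.609, 0.19] pointing down, gripper open.
Joint ranges: [-176.03, 176.03], [-82.01, 121.73], [-58.28, 71.71], [-173.87, 95.51], [-174.79, -0.11], [-173.66, 173.66]. Speed limits (degrees/s): [136.94, 136.94, 172.46, 180, 180, 180].

## Interface

Orientations are given as [roll, pitch, yaw] about the fixed x, y, z axes, in that order (R = Rz(yaw) Ry(pitch) Rx(roll)).
In Python, from bench import * gives the robot as it stands. The module is installed in compiled form; this text tells all that it offers.
- The arm moves only by the shell command python3 -m inch 'ROWS'. ROWS is JSON, a list of rows, each an object of numbers: "gripper": the finger opening in cm, from 0 to 8.76; "x", "y", "z": the shift along the tool's x, y, z in cm; "rx", "ry", "rz": the turn, a rotation vector about the tool's x, y, z in rad. A call has 1 to 8 rows; each row shifts and turns the commanded pose from where the row before left it, along the tool's axes as they then stand; what a row does not reach is not made up. A row lasts 1/12 s, in which the tool goes at most 41.7 mm and 7.16 degrees, less where a joint would pass 70% of its speed; a pose out of reach is approached as far as the arm can. A call with a gripper value outside its range is refused whole. The fingers move at their own pace and stop on an object; the grip force is fixed at half the most. Time passes only in rows, so rows that do not move let the fingers close. It gives the time, the measured TCP pose, the force and the opening at its end, in the units of the state.
- state(): the state, without advancing time (a new reading comes with each control period).
- grab_frame(name): name is "scene" or "top"; returns (picture, depth): 480x640x3 uint8, red, green, blue; 480x640 float32, m along the optical axis (not along the pixel's ray), 0 where there is no reading.
- get_calibration(name): a dict with "fx", "fy", "cx", "cy" (pixels), "distortion" ([k1, k2, p1, p2, k3] as OpenCV has them; the pictures are not rectified), "pose" (4x4, takes a point from camera to world coordinates). Camera axes: x right, y down, z forward; pixel columns grow to the right and rows downward; lengths in m; the calibration is good to about 2 mm. A picture is of the moment at which its call begins. get_calibration takes no time and is no camera call.
- sign_off(): hands the job in, once; it reports no verdict.
Trained networks look in the newest picture that a camera, given by its name, has taken for a name from the list of things; names that differ only in an ending like _2 or _b are one class to them, and where a whole thing is asked for, a point or a joint stands for the part that bears it (a point fixed in the world has none). Each returns a list of dicts, best first, with "confidence" (0 to 1); they miss things now and then, are a little off and sometimes report something else, mostly with a low value. They report only what shows in the picture. A call takes as long as a camera call. They do not tell look-alikes from the thing itself.
- outline_of(camera, target): "mask" (480x640 bool, what is visible of it) and "centre" ([column, row] as shares, 0 to 1, of the picture: columns of its width, rows of its height, amid what is visible of it).
- pinpoint(camera, target): "centre" ([column, row] as shares, 0 to 1, of the picture: columns of its width, rows of its height: a listed point, or the origin of a listed thing).
The state is a dict: "time_s": time; "joints": joint angles; "joint_vel": joint speeds; "effort": joint torques, N m; "tool_pos": TCP position; "tcp_rot": TCP orientation; "force": force on the tool from outside, world axes, zero at the start; "wrist_torque": the same for the moment, N m; "finger_gap": opening from 0.0 (shut) to 1.0 (fully open).
Only numpy, scipy, OpenCV 4.12 (cv2) and the standard library are available. Lean on these libraries where they do the work, as an engineer would, in place of code of your own. Each camera call takes 0.05 s, during which the arm holds its last target.

## Working session

There is one attempt and no reset: what is moved stays moved. The work goes in short steps, Python scripts to look and compute and a shell command to move; the robot and the scene stay as the last step left them, time stands still between calls to the robot, and variables do not carry over. Pictures are saved under pics/ and viewed, and the job is handed in when it is done.

```bash
mkdir -p pics; ls; cat > h.py <<'E'
from bench import *
import numpy as np, cv2
def save(im,n): cv2.imwrite('pics/'+n+'.png',cv2.cvtColor(im,cv2.COLOR_RGB2BGR))
def ray(cal,u,v):
    K=np.array([[cal['fx'],0,cal['cx']],[0,cal['fy'],cal['cy']],[0,0,1.]])
    p=cv2.undistortPoints(np.array([[[u,v]]],float),K,np.array(cal['distortion'],float))[0,0]
    return np.array([p[0],p[1],1.])
def world(cal,u,v,d):
    T=np.array(cal['pose']); return T[:3,:3]@(ray(cal,u,v)*d)+T[:3,3]
def on_z(cal,u,v,z):
    T=np.array(cal['pose']); r=T[:3,:3]@ray(cal,u,v); o=T[:3,3]; return o+r*(z-o[2])/r[2]
def proj(cal,P):
    T=np.linalg.inv(np.array(cal['pose']))
    K=np.array([[cal['fx'],0,cal['cx']],[0,cal['fy'],cal['cy']],[0,0,1.]])
    q=(T[:3,:3]@np.atleast_2d(P).T).T+T[:3,3]
    return cv2.projectPoints(q.reshape(-1,1,3),np.zeros(3),np.zeros(3),K,np.array(cal['distortion'],float))[0].reshape(-1,2)
def cloud(cal,D):
    T=np.array(cal['pose']);K=np.array([[cal['fx'],0,cal['cx']],[0,cal['fy'],cal['cy']],[0,0,1.]])
    v,u=np.mgrid[:480,:640]
    p=cv2.undistortPoints(np.stack([u,v],-1).reshape(-1,1,2).astype(float),K,np.array(cal['distortion'],float)).reshape(480,640,2)
    P=np.dstack([p,np.ones((480,640))])*D[...,None]
    W=P@T[:3,:3].T+T[:3,3]; W[D==0]=np.nan
    return W
E
python3 - <<'E'
from h import *
np.set_printoptions(precision=4,suppress=True)
print(state())
for c in ['scene','top']:
    im,D=grab_frame(c); save(im,c+'0'); np.save(c+'0.npy',D); np.save(c+'0_im.npy',im)
    cal=get_calibration(c); print(c,cal)
    for t in ['caddy','rack','stop','holder','wrench']:
        try:
            for r in outline_of(c,t)[:3]: 
                m=r['mask']; print(t,r['confidence'],np.array(r['centre'])*[640,480],m.sum())
        except Exception as e: print(t,e)
    for t in ['caddy','caddy_grip','caddy_tip','rack','rack_rail','stop','holder']:
        for r in pinpoint(c,t)[:3]: print('pp',t,r['confidence'],np.array(r['centre'])*[640,480])
E
```

```text
pics
{'time_s': 0.0, 'joints': array([ 81.0193,  20.5909,   0.6333,  -0.0194, -70.1364, -16.5077]), 'joint_vel': array([-0.0332, -0.0072, -0.0308, -0.0034,  0.0607, -0.0541]), 'effort': array([ -0.0001, -58.272 ,  29.3054,   6.9971,   0.007 ,  -0.0002]), 'tool_pos': array([0.2903, 0.6088, 0.1886]), 'tcp_rot': array([   5.4953,   89.9043, -109.9998]), 'force': array([-0.2367,  0.6725, -0.9656]), 'wrist_torque': array([-0.0081, -0.0099, -0.0235]), 'finger_gap': 1.0007080713942766}
scene {'fx': 497.5403340921277, 'fy': 497.5403340921277, 'cx': 319.6797229019404, 'cy': 241.54931262262866, 'distortion': array([-0.0641,  0.    ,  0.    ,  0.    ,  0.    ]), 'pose': array([[ 0.3313,  0.7546, -0.5664,  1.2939],
       [ 0.9435, -0.27  ,  0.1922, -0.2506],
       [-0.0079, -0.598 , -0.8014,  1.2225],
       [ 0.    ,  0.    ,  0.    ,  1.    ]])}
caddy 0.88 [236.8   266.592] 1965
caddy 0.75 [132.224 236.208] 2278
caddy 0.73 [214.912 214.8  ] 1979
rack 0.87 [356.096 319.488] 11823
rack 0.46 [285.696 295.584] 294
rack 0.37 [173.184 320.496] 1090
wrench 0.42 [185.984 277.104] 674
wrench 0.29 [40
[... 866 characters left out ...]
ddy 0.57 [501.184 340.704] 2869
rack 0.73 [298.496 160.08 ] 5952
rack 0.44 [299.072 201.888] 423
stop 0.58 [243.968 181.68 ] 392
holder 0.73 [363.584 188.88 ] 416
wrench 0.66 [297.024 203.28 ] 435
wrench 0.46 [473.6   209.904] 917
pp caddy 0.93 [488.576 343.104]
pp caddy 0.66 [393.792 267.6  ]
pp caddy 0.65 [404.224 336.192]
pp caddy_grip 0.9 [502.72  343.104]
pp caddy_grip 0.69 [400.896 265.296]
pp caddy_grip 0.67 [414.72 336.72]
pp caddy_tip 0.75 [402.112 241.008]
pp caddy_tip 0.61 [523.712 352.704]
pp caddy_tip 0.56 [407.616 362.976]
pp rack 0.66 [302.208 179.424]
pp rack 0.57 [209.92 284.88]
pp rack_rail 0.85 [300.608 166.08 ]
pp stop 0.75 [247.488 175.488]
pp stop 0.17 [360.512 187.488]
```

View pics/scene0.png

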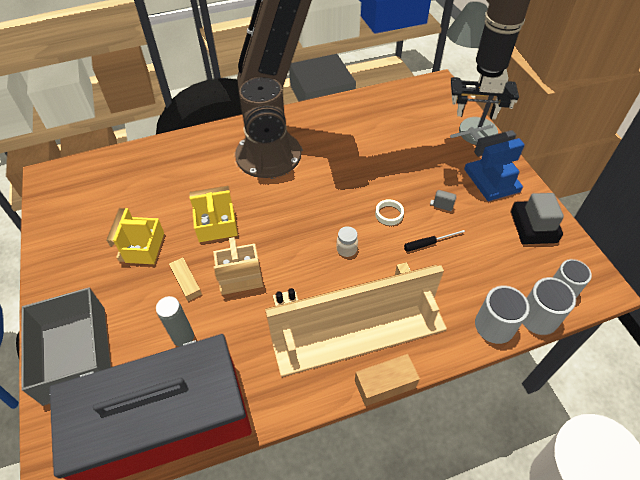

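View pics/top0.png

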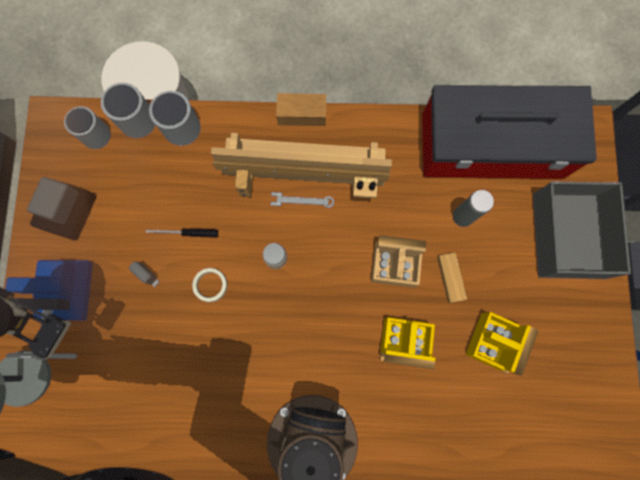

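Three caddy-shaped things show in the top picture: wooden at (398,262), yellow at (408,340), and yellow at (502,342). Only the wooden one fits the description. I'll confirm with a crop and measure.

```bash
python3 - <<'E'
from h import *
np.set_printoptions(precision=4,suppress=True)
top=np.load('top0_im.npy'); sc=np.load('scene0_im.npy')
a=cv2.resize(top[225:300,360:480],None,fx=5,fy=5,interpolation=cv2.INTER_CUBIC)
b=cv2.resize(top[125:215,200:400],None,fx=3,fy=3,interpolation=cv2.INTER_CUBIC)
W=np.zeros((375+270,600,3),np.uint8); W=W[:600]
W[:375]=a; 
save(a,'crop_caddy'); save(cv2.resize(b,None,fx=1.3,fy=1.3),'crop_rack')
ct=get_calibration('top'); D=np.load('top0.npy'); P=cloud(ct,D)
cs=get_calibration('scene'); Ds=np.load('scene0.npy'); Q=cloud(cs,Ds)
np.save('P.npy',P);np.save('Q.npy',Q)
# caddy height map
sub=P[230:295,365:430]
print((sub[::4,::4,2]*1000).round())
for n,C in (('top',P),('scene',Q)):
    m=(C[...,0]>0.35)&(C[...,0]<1.0)&(abs(C[...,1])<0.45)&(C[...,2]>0.02)
    lab,cc=cv2.connectedComponents(m.astype(np.uint8))
    for i in range(1,lab):
        k=cc==i
        if k.sum()>60: q=C[k]; v,u=np.nonzero(k); print(n,k.sum(),'px',u.mean().round(),v.mean().round(),'min',q.min(0),'max',q.max(0))
E
```

```text
[[  6.  -4.  -2.   2.   1.  -1.   1.   5.   4.   2.   1.  -3.   3.   2.
    2.   2.   0.]
 [  0.   1.  -0.   1.  -0.  -1.  -3.  -1.  -1.   1.   7.   4.  -0.  -2.
   -2.   5.  -1.]
 [  3.   0.   2.  -1. 110. 111. 111. 113. 113. 117. 107. 112.   0.   2.
    0.   3.   4.]
 [ -4.  -1.  -6.  23. 115. 114. 117. 112. 111. 110. 117. 109. 116. 113.
  112. 113.   1.]
 [ -5.   4.  -1.  82. 103. 109. 113. 111. 109. 115. 116. 116. 115. 109.
  110. 114.   1.]
 [ -2.  -4.   4.  75.  44.  55.  61.  66.  94. 125. 131.  94. 104. 106.
  112.   1.   0.]
 [  5.  -5.   4.  73.  11.  34.  40.  21.  97. 121.  32.  38.  44.  50.
   69.   3.   2.]
 [ -3.  -1.   3.  73.  16.  40.   7.  30. 106. 123.   7.   7.   4.  46.
   72.  -1.   1.]
 [  0.   1.  20.  69.  40.  43.   3.  33. 112. 122.  33.  40.   7.  52.
   -0.   4.   3.]
 [  0.   2.  30.  10.  32.  41.   6.  48. 119. 122.  34.  41.   0.  56.
    1.  -0.   2.]
 [ -3.  -1.  41.   6.   7.  39.  11.  55. 126. 129.   9.   7.   7.  73.
   -5.  -0.  -0.]
 [  3.   1.  56.   3.  39.  40.   3.  64. 129. 132.  43.  41.   6.  69.
    3.  -1.   1.]
 [  2.  -0.  69.  66
[... 1430 characters left out ...]
2395 0.0202] max [0.4515 0.3289 0.0329]
scene 475 px 347.0 240.0 min [0.4538 0.0777 0.0204] max [0.5169 0.1409 0.082 ]
scene 1773 px 237.0 266.0 min [ 0.4026 -0.2837  0.0201] max [ 0.5325 -0.1543  0.1289]
scene 148 px 421.0 242.0 min [0.5373 0.2733 0.02  ] max [0.5597 0.3747 0.0326]
scene 625 px 184.0 277.0 min [ 0.3687 -0.4056  0.0202] max [ 0.5036 -0.3374  0.0353]
scene 6979 px 353.0 304.0 min [ 0.6307 -0.1904  0.02  ] max [0.8103 0.2725 0.1704]
scene 2078 px 502.0 313.0 min [0.8065 0.3426 0.0202] max [0.9169 0.45   0.1298]
scene 8595 px 200.0 384.0 min [ 0.5823 -0.45    0.0202] max [ 0.9252 -0.2973  0.2094]
scene 1940 px 386.0 378.0 min [ 0.8735 -0.0217  0.02  ] max [0.9476 0.1203 0.0665]
```

View pics/crop_caddy.png

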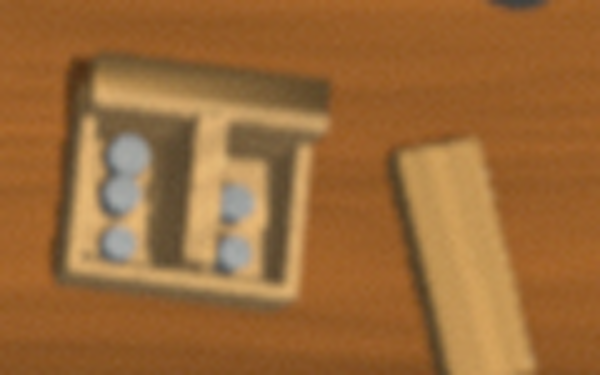

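View pics/crop_rack.png

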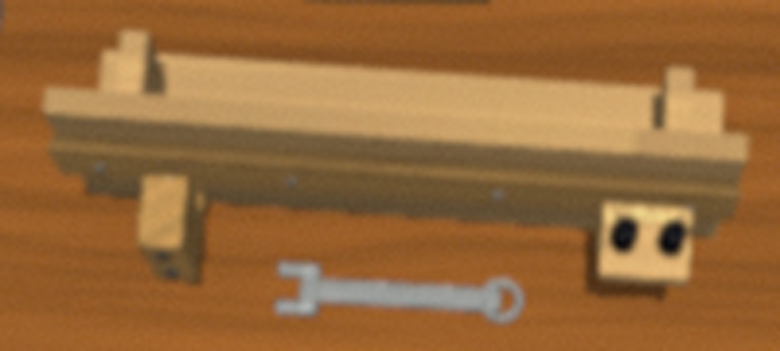

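Confirmed: wooden caddy at top (398,262), with its back and strip facing the rack. The stop is at top (244,182), the left end (+y), and the holder is at (365,188). Next I fit the poses by model.

```bash
cat > fit.py <<'E'
from h import *
from scipy.optimize import least_squares
np.set_printoptions(precision=4,suppress=True)
def sdbox(p,lo,hi):
    lo=np.array(lo);hi=np.array(hi);c=(lo+hi)/2;h=(hi-lo)/2
    q=abs(p-c)-h
    return np.linalg.norm(np.maximum(q,0),axis=1)+np.minimum(q.max(1),0)
CAD=[([-.045,-.06,0],[-.037,.06,.07]),([-.045,-.06,0],[.045,-.052,.07]),([-.045,.052,0],[.045,.06,.07]),
     ([.037,-.06,0],[.045,.06,.112]),([-.039,-.008,0],[.037,.008,.125]),([.045,-.06,.085],[.065,.06,.112]),([.045,-.06,.005],[.065,.06,.025])]
RACK=[([0,-.23,0],[.018,.23,.165]),([-.018,-.23,.09],[0,.23,.125])]
def fit(pts,boxes,x0):
    def f(x):
        c,s=np.cos(x[2]),np.sin(x[2]); d=pts-[x[0],x[1],0]
        l=np.stack([d[:,0]*c+d[:,1]*s,-d[:,0]*s+d[:,1]*c,d[:,2]],1)
        return np.min([abs(sdbox(l,*b)) for b in boxes],axis=0)
    r=least_squares(f,x0,loss='cauchy',f_scale=.002)
    return r.x,np.median(f(r.x))
E
python3 - <<'E'
from fit import *
P=np.load('P.npy');Q=np.load('Q.npy')
for n,C in (('top',P),('scene',Q)):
    q=C[np.isfinite(C[...,2])]
    k=(q[:,0]>.39)&(q[:,0]<.545)&(q[:,1]>-.295)&(q[:,1]<-.145)&(q[:,2]>.03)
    x,e=fit(q[k],CAD,[.467,-.218,-.07]); print(n,'caddy',x,np.degrees(x[2]),e,k.sum())
    k=(q[:,0]>.60)&(q[:,0]<.83)&(q[:,1]>-.2)&(q[:,1]<.28)&(q[:,2]>.14)&(q[:,2]<.172)
    x,e=fit(q[k],RACK[:1],[.73,.04,-.05]); print(n,'rack',x,np.degrees(x[2]),e,k.sum())
    c,s=np.cos(x[2]),np.sin(x[2]); d=q-[x[0],x[1],0]
    l=np.stack([d[:,0]*c+d[:,1]*s,-d[:,0]*s+d[:,1]*c,d[:,2]],1)
    if n=='top':
        # rail lip: points x -25..-8, heights
        for y0 in np.arange(-.2,.21,.05):
            m=(abs(l[:,1]-y0)<.02)&(l[:,0]>-.03)&(l[:,0]<.0)&(l[:,2]>.06)
            r=l[m]; 
            print(y0,[ (xx,round(1000*np.median(r[abs(r[:,0]-xx)<.0015][:,2])) if (abs(r[:,0]-xx)<.0015).any() else None) for xx in (-.022,-.019,-.017,-.015,-.012,-.009,-.006,-.003)])
    m=(l[:,0]<-.03)&(l[:,0]>-.09)&(l[:,2]>.04)&(abs(l[:,1])<.23)
    r=l[m]
    for s_,nm in ((1,'pos'),(-1,'neg')):
        rr=r[r[:,1]*s_>0.05]; 
        if len(rr): print(nm,len(rr),np.percentile(rr,[2,50,98],axis=0))
E
```

```text
top caddy [ 0.458  -0.2189 -0.1093] -6.2641477798939995 0.0010832182251460654 1703
top rack [ 0.6927  0.0439 -0.0532] -3.0490405017041784 0.0032015900586965535 2340
-0.2 [(-0.022, 118), (-0.019, None), (-0.017, 115), (-0.015, 116), (-0.012, 117), (-0.009, 117), (-0.006, 117), (-0.003, 126)]
-0.15000000000000002 [(-0.022, 132), (-0.019, 117), (-0.017, 117), (-0.015, 118), (-0.012, 115), (-0.009, 116), (-0.006, 117), (-0.003, 123)]
-0.10000000000000003 [(-0.022, None), (-0.019, None), (-0.017, None), (-0.015, None), (-0.012, None), (-0.009, None), (-0.006, 114), (-0.003, 125)]
-0.050000000000000044 [(-0.022, None), (-0.019, None), (-0.017, None), (-0.015, None), (-0.012, None), (-0.009, None), (-0.006, None), (-0.003, 122)]
-5.551115123125783e-17 [(-0.022, None), (-0.019, None), (-0.017, None), (-0.015, None), (-0.012, None), (-0.009, None), (-0.006, None), (-0.003, 125)]
0.04999999999999993 [(-0.022, None), (-0.019, None), (-0.017, None), (-0.015, None), (-0.012, None), (-0.009, None), (-0.006, None), (-0.003, 123)]
0.09999999999999992 [(-0.022, None), (-0.019, None), (-0.017, None), 
[... 192 characters left out ...]
006, 109), (-0.003, 126)]
0.1999999999999999 [(-0.022, None), (-0.019, None), (-0.017, None), (-0.015, None), (-0.012, None), (-0.009, None), (-0.006, None), (-0.003, 124)]
pos 204 [[-0.0533  0.1374  0.0422]
 [-0.0479  0.1491  0.1021]
 [-0.0306  0.1663  0.1156]]
neg 277 [[-0.0527 -0.2031  0.1044]
 [-0.0401 -0.1745  0.1174]
 [-0.0302 -0.1461  0.1525]]
scene caddy [ 0.4575 -0.2189 -0.1128] -6.460136148351073 0.0014396520154652797 1400
scene rack [ 0.7083  0.0413 -0.0528] -3.0258556827167253 0.0012464099113873306 2337
pos 133 [[-0.067   0.1401  0.0733]
 [-0.0537  0.1513  0.1081]
 [-0.0367  0.1697  0.1134]]
neg 287 [[-0.064  -0.2014  0.1101]
 [-0.0411 -0.173   0.1209]
 [-0.0331 -0.1444  0.1507]]
```

```bash
python3 - <<'E'
from fit import *
P=np.load('P.npy');Q=np.load('Q.npy')
for n,C in (('top',P),('scene',Q)):
    q=C[np.isfinite(C[...,2])]
    c,s=np.cos(-.0528),np.sin(-.0528); d=q-[.7083,.0413,0]
    l=np.stack([d[:,0]*c+d[:,1]*s,-d[:,0]*s+d[:,1]*c,d[:,2]],1)
    k=(l[:,0]>-.008)&(l[:,0]<.035)&(abs(l[:,1])<.25)&(l[:,2]>.155)&(l[:,2]<.172)
    x,e=fit(q[k],RACK[:1],[.708,.041,-.053]); print(n,'rack',x,np.degrees(x[2]),e,k.sum())
    c,s=np.cos(x[2]),np.sin(x[2]); d=q-[x[0],x[1],0]
    l=np.stack([d[:,0]*c+d[:,1]*s,-d[:,0]*s+d[:,1]*c,d[:,2]],1)
    if 1:
        m=(l[:,1]>-.12)&(l[:,1]<.12)&(l[:,2]>.06)&(abs(l[:,0])<.03)
        r=l[m]
        for z in range(60,172,4):
            b=r[abs(r[:,2]*1000-z)<2]; 
            if len(b)>5: print(z,len(b),np.percentile(b[:,0]*1000,[10,50,90]).round(1))
    m=(l[:,0]<-.025)&(l[:,0]>-.09)&(l[:,2]>.09)&(abs(l[:,1])<.23)
    r=l[m]
    for s_,nm in ((1,'pos'),(-1,'neg')):
        rr=r[r[:,1]*s_>0.05]; 
        if len(rr): print(nm,len(rr),np.percentile(rr,[2,50,98],axis=0))
    m=(l[:,0]>-.0165)&(l[:,0]<-.002)
E
```

```text
top rack [ 0.7082  0.0384 -0.0533] -3.054045396075176 0.0012425489762928066 1455
96 16 [-17.4 -16.7 -16.3]
100 36 [-18.5 -17.6 -16.5]
104 37 [-18.2 -17.5 -16.6]
108 43 [-18.6 -17.6 -16.5]
112 50 [-18.9 -17.8 -16.7]
116 38 [-18.8 -17.8 -16.3]
120 41 [-18.6 -17.8 -16.6]
124 51 [-18.9 -17.8 -16.1]
128 92 [-18.2 -16.5   1. ]
132 171 [-18.   -2.8   0.8]
136 174 [-17.7  -6.2   0.6]
140 195 [-17.8 -10.8   0.5]
144 178 [-17.7 -14.4   0.6]
148 83 [-18.   -0.6   0.8]
152 45 [-0.9  0.2  1.4]
156 57 [-1.   0.4  1.4]
160 94 [-0.6  2.1 17. ]
164 366 [ 0.7  8.7 16.7]
168 253 [ 0.5  7.7 15.2]
pos 219 [[-0.0688  0.1424  0.0912]
 [-0.0498  0.1558  0.1095]
 [-0.0271  0.1707  0.1161]]
neg 391 [[-0.0682 -0.1982  0.1052]
 [-0.052  -0.1692  0.1175]
 [-0.026  -0.1407  0.1531]]
scene rack [ 0.7085  0.0413 -0.0529] -3.0326220387550067 0.0011542549670775781 1477
60 28 [16.7 17.7 19. ]
64 64 [16.4 17.9 19.5]
68 63 [16.6 17.9 19.5]
72 58 [16.7 18.1 19.1]
76 62 [16.4 17.8 19.1]
80 71 [16.2 18.1 19.6]
84 57 [16.8 17.9 19.2]
88 65 [16.5 18.  19.4]
92 71 [16.3 17.9 19.3]
96 59 [16.3 18.  19.5]
100 73 [16.5 17.9 19.4]
104 63 [16.5 17.8 19.6]
108 79 [16.3 17.8 19.1]
112 65 [16.4 17.6 19.4]
116 61 [16.1 17.8 18.9]
120 74 [15.9 17.5 19. ]
124 64 [16.3 17.8 19. ]
128 70 [16.3 17.9 19.4]
132 70 [16.1 17.5 19.2]
136 76 [16.  17.7 19. ]
140 151 [-17.5  15.4  18.5]
144 129 [-16.2 -12.9  18.8]
148 84 [-4.1 17.7 18.9]
152 79 [16.  17.8 19.1]
156 67 [15.8 17.5 19.1]
160 179 [ 1.3 13.9 18.8]
164 429 [ 1.8  9.6 17.5]
168 112 [ 3.6 10.9 17.5]
pos 122 [[-0.0673  0.1404  0.0934]
 [-0.0519  0.1531  0.1083]
 [-0.037   0.1699  0.1135]]
neg 287 [[-0.0642 -0.2014  0.1101]
 [-0.0413 -0.1729  0.1209]
 [-0.0333 -0.1443  0.1507]]
```

Results so far (rack frame, yaw -3.04°):

| Item | Measurement |
|---|---|
| Caddy | (0.458, -0.219), yaw -6.35° |
| Rack origin | (0.708, 0.040) |
| Stop middle | local y ≈ +0.156 |
| Rail lip (from depth) | about 145 mm, still to be felt |

First I write a helper for the distances, then turn the tool.

```bash
cat > plan.py <<'E'
from h import *
from scipy.spatial.transform import Rotation as Ro
np.set_printoptions(precision=3,suppress=True)
RY=np.radians(-3.04); RO=np.array([.7083,.040,0])
def Rz(a): return Ro.from_euler('z',a).as_matrix()
def cur():
    s=state(); return s,np.array(s['tool_pos']),Ro.from_euler('xyz',s['tcp_rot'],degrees=True).as_matrix()
T_GRASP=None
# tool axes in caddy frame at grasp: x=-z, z=-y, y = z cross x = (-y)x(-z)= x
RCT=np.array([[0,1,0],[0,0,-1],[-1,0,0]],float)  # columns: tool x,y,z in caddy
PCT=np.array([0,0,.089])
def caddy_pose(pos,R):  # caddy from tool (nominal grip)
    Rc=R@RCT.T; return pos-Rc@PCT,Rc
def tool_target(c,lean,yaw):
    Rc=Rz(yaw)@Ro.from_euler('y',np.radians(lean)).as_matrix()
    return c+Rc@PCT, Rc@RCT
def tip_target(xl,yl,zt,lean):  # tip in rack frame
    Rc=Rz(RY)@Ro.from_euler('y',np.radians(lean)).as_matrix()
    tip=RO+Rz(RY)@np.array([xl,yl,zt]); c=tip-Rc@np.array([.065,0,.079])
    return tool_target(c,lean,RY)
def show(tp,tR):
    s,p,R=cur(); rv=Ro.from_matrix(R.T@tR).as_rotvec(); d=R.T@(tp-p)*100
    print('t %.2f pos'%s['time_s'],p,'F',s['force'],'gap %.3f'%s['finger_gap'])
    print('target',tp,'shift cm (in current tool axes)',d,'| in target axes',tR.T@(tp-p)*100,'| turn rad',rv,'rows>=%.1f'%max(np.linalg.norm(d)/4.1,np.linalg.norm(rv)/.124))
def local():
    s,p,R=cur(); c,Rc=caddy_pose(p,R); t=c+Rc@np.array([.065,0,.079])
    l=Rz(RY).T@(t-RO); Rl=Rz(RY).T@Rc; e=Ro.from_matrix(Rl).as_euler('xyz',degrees=True)
    print('t %.2f tip in rack mm'%s['time_s'],l*1000,'rpy',e,'F rack',Rz(RY).T@s['force'],'M',Rz(RY).T@s['wrist_torque'],'gap %.3f'%s['finger_gap'])
E
python3 -m inch '[{"rx":-0.11},{"rx":-0.11},{"rx":-0.11},{"z":3},{"z":4},{"z":4},{"z":4},{"z":4}]'
python3 - <<'E'
from plan import *
cp=np.array([.4578,-.219,0]); 
show(*tool_target(cp+[0,0,.08],0,np.radians(-6.35)))
E
```

```text
t 1.30 pos [0.29  0.609 0.19 ] F [ 0.324 -0.239  0.865] gap 1.002
target [ 0.458 -0.219  0.169] shift cm (in current tool axes) [ 2.056 50.744 67.572] | in target axes [ 2.054 25.795 80.47 ] | turn rad [-0.334  0.     0.   ] rows>=20.6invalid input
```

```bash
python3 -m inch '[{"gripper":8.7,"x":0,"y":0,"z":0,"rx":-0.11,"ry":0,"rz":0},{"gripper":8.7,"x":0,"y":0,"z":0,"rx":-0.11,"ry":0,"rz":0},{"gripper":8.7,"x":0,"y":0,"z":0,"rx":-0.11,"ry":0,"rz":0},{"gripper":8.7,"x":0,"y":0,"z":3,"rx":0,"ry":0,"rz":0},{"gripper":8.7,"x":0,"y":0,"z":4,"rx":0,"ry":0,"rz":0},{"gripper":8.7,"x":0,"y":0,"z":4,"rx":0,"ry":0,"rz":0},{"gripper":8.7,"x":0,"y":0,"z":4,"rx":0,"ry":0,"rz":0},{"gripper":8.7,"x":0,"y":0,"z":4,"rx":0,"ry":0,"rz":0}]'
python3 - <<'E'
from plan import *
cp=np.array([.4578,-.219,0]); 
show(*tool_target(cp+[0,0,.08],0,np.radians(-6.35)))
E
```

```text
time_s: 1.97
tool_pos: [0.2684, 0.4186, 0.1893]
tcp_rot: [8.4, 90.0, -88.1]
force: [-0.0, -1.2, 1.5]
finger_gap: 0.988
t 1.97 pos [0.268 0.419 0.189] F [-0.023 -1.243  1.538] gap 0.988
target [ 0.458 -0.219  0.169] shift cm (in current tool axes) [ 2.041 26.11  61.178] | in target axes [ 2.026 25.875 61.279] | turn rad [-0.004  0.    -0.   ] rows>=16.2
```

```bash
python3 -m inch '[{"gripper":8.7,"x":0,"y":2.6,"z":3,"rx":0,"ry":0,"rz":0},{"gripper":8.7,"x":0,"y":2.6,"z":3,"rx":0,"ry":0,"rz":0},{"gripper":8.7,"x":0,"y":2.6,"z":3,"rx":0,"ry":0,"rz":0},{"gripper":8.7,"x":0,"y":2.6,"z":3,"rx":0,"ry":0,"rz":0},{"gripper":8.7,"x":0,"y":2.6,"z":3,"rx":0,"ry":0,"rz":0},{"gripper":8.7,"x":0,"y":2.6,"z":3,"rx":0,"ry":0,"rz":0},{"gripper":8.7,"x":0,"y":2.6,"z":3,"rx":0,"ry":0,"rz":0},{"gripper":8.7,"x":0,"y":2.6,"z":3,"rx":0,"ry":0,"rz":0}]'
python3 -m inch '[{"gripper":8.7,"x":0,"y":1,"z":4,"rx":0,"ry":0,"rz":0},{"gripper":8.7,"x":0,"y":1,"z":4,"rx":0,"ry":0,"rz":0},{"gripper":8.7,"x":0,"y":1,"z":4,"rx":0,"ry":0,"rz":0},{"gripper":8.7,"x":0,"y":0.6,"z":4,"rx":0,"ry":0,"rz":0},{"gripper":8.7,"x":0,"y":0.6,"z":4,"rx":0,"ry":0,"rz":0},{"gripper":8.7,"x":0,"y":0.5,"z":4,"rx":0,"ry":0,"rz":0},{"gripper":8.7,"x":0,"y":0,"z":4,"rx":0,"ry":0,"rz":0},{"gripper":8.7,"x":0,"y":0,"z":4,"rx":0,"ry":0,"rz":0}]'
python3 - <<'E'
from plan import *
cp=np.array([.4578,-.219,0]); 
show(*tool_target(cp+[0,0,.08],0,np.radians(-6.35)))
E
```

```text
time_s: 2.63
tool_pos: [0.4486, 0.1566, 0.1901]
tcp_rot: [137.1, 89.9, 40.5]
force: [0.5, 1.0, 0.3]
finger_gap: 0.994
time_s: 3.3
tool_pos: [0.4575, -0.1669, 0.1899]
tcp_rot: [93.9, 90.0, -2.7]
force: [1.9, 0.5, -1.1]
finger_gap: 0.993
t 3.30 pos [ 0.458 -0.167  0.19 ] F [ 1.912  0.462 -1.06 ] gap 0.993
target [ 0.458 -0.219  0.169] shift cm (in current tool axes) [2.092 0.622 5.168] | in target axes [2.091 0.603 5.17 ] | turn rad [-0.004 -0.    -0.001] rows>=1.4
```

```bash
python3 -m inch '[{"gripper":8.7,"x":0,"y":0.4,"z":2.7,"rx":0,"ry":0,"rz":0},{"gripper":8.7,"x":0,"y":0,"z":2.5,"rx":0,"ry":0,"rz":0},{"gripper":8.7,"x":1,"y":0,"z":0,"rx":0,"ry":0,"rz":0},{"gripper":8.7,"x":1,"y":0,"z":0,"rx":0,"ry":0,"rz":0},{"gripper":8.7,"x":0,"y":0,"z":0,"rx":0,"ry":0,"rz":0},{"gripper":8.7,"x":0,"y":0,"z":0,"rx":0,"ry":0,"rz":0}]'
python3 - <<'E'
from plan import *
cp=np.array([.4578,-.219,0]); 
show(*tool_target(cp+[0,0,.08],0,np.radians(-6.35)))
im,D=grab_frame('top'); save(cv2.resize(im[200:330,330:500],None,fx=4,fy=4,interpolation=cv2.INTER_CUBIC),'top1')
im,D=grab_frame('scene'); save(cv2.resize(im[150:310,150:350],None,fx=3.5,fy=3.5,interpolation=cv2.INTER_CUBIC),'scene1')
E
```

```text
time_s: 3.8
tool_pos: [0.4553, -0.2164, 0.1689]
tcp_rot: [-92.4, 89.9, 171.1]
force: [-0.2, -0.4, 0.2]
finger_gap: 0.991
t 3.80 pos [ 0.455 -0.216  0.169] F [-0.189 -0.404  0.181] gap 0.991
target [ 0.458 -0.219  0.169] shift cm (in current tool axes) [-0.011  0.274  0.23 ] | in target axes [-0.01   0.273  0.231] | turn rad [-0.003 -0.     0.002] rows>=0.1
```

View pics/scene1.png

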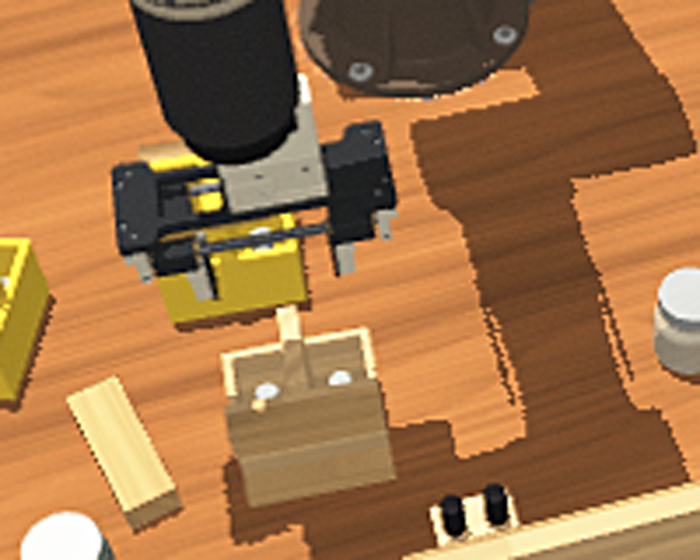

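The open gripper is above the wooden caddy, with the wall at about (290,340) in the crop between the fingers. Going down.

```bash
python3 -m inch '[{"gripper":8.7,"x":0,"y":0.27,"z":0.23,"rx":0,"ry":0,"rz":0},{"gripper":8.7,"x":2,"y":0,"z":0,"rx":0,"ry":0,"rz":0},{"gripper":8.7,"x":2,"y":0,"z":0,"rx":0,"ry":0,"rz":0},{"gripper":8.7,"x":2,"y":0,"z":0,"rx":0,"ry":0,"rz":0},{"gripper":8.7,"x":1.2,"y":0,"z":0,"rx":0,"ry":0,"rz":0},{"gripper":8.7,"x":0.8,"y":0,"z":0,"rx":0,"ry":0,"rz":0},{"gripper":8.7,"x":0,"y":0,"z":0,"rx":0,"ry":0,"rz":0},{"gripper":8.7,"x":0,"y":0,"z":0,"rx":0,"ry":0,"rz":0}]'
python3 - <<'E'
from plan import *
cp=np.array([.4578,-.219,0]); 
show(*tool_target(cp,0,np.radians(-6.35)))
im,D=grab_frame('scene'); save(cv2.resize(im[150:310,150:350],None,fx=3.5,fy=3.5,interpolation=cv2.INTER_CUBIC),'scene2')
E
```

```text
time_s: 4.57
tool_pos: [0.4588, -0.2196, 0.09]
tcp_rot: [33.6, 90.0, -62.9]
force: [0.1, -0.4, 0.2]
finger_gap: 0.99
t 4.57 pos [ 0.459 -0.22   0.09 ] F [ 0.07  -0.422  0.159] gap 0.990
target [ 0.458 -0.219  0.089] shift cm (in current tool axes) [ 0.095 -0.108 -0.047] | in target axes [ 0.096 -0.108 -0.048] | turn rad [-0.003  0.    -0.   ] rows>=0.0
```

View pics/scene2.png

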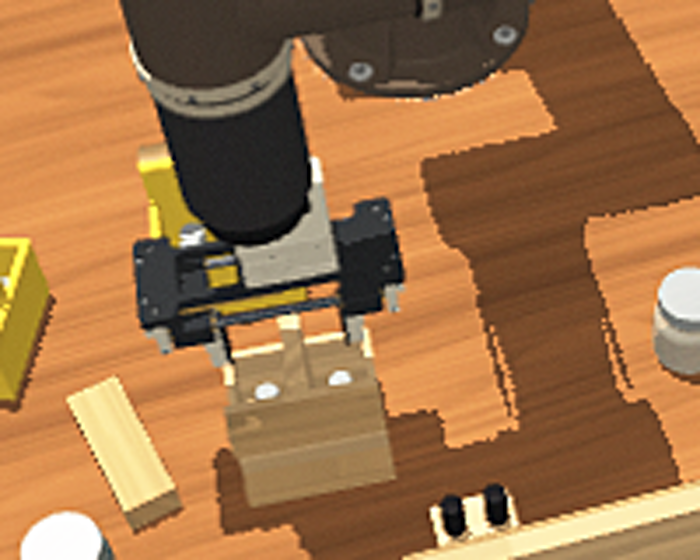

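```bash
python3 -m inch '[{"gripper":0.5,"x":0,"y":0,"z":0,"rx":0,"ry":0,"rz":0},{"gripper":0.5,"x":0,"y":0,"z":0,"rx":0,"ry":0,"rz":0},{"gripper":0.5,"x":0,"y":0,"z":0,"rx":0,"ry":0,"rz":0},{"gripper":0.5,"x":0,"y":0,"z":0,"rx":0,"ry":0,"rz":0},{"gripper":0.5,"x":0,"y":0,"z":0,"rx":0,"ry":0,"rz":0},{"gripper":0.5,"x":0,"y":0,"z":0,"rx":0,"ry":0,"rz":0},{"gripper":0.5,"x":0,"y":0,"z":0,"rx":0,"ry":0,"rz":0},{"gripper":0.5,"x":0,"y":0,"z":0,"rx":0,"ry":0,"rz":0}]'
python3 -c "
from plan import *
print(state()['force'],state()['wrist_torque'],state()['finger_gap'])"
```

```text
time_s: 5.28
tool_pos: [0.4582, -0.2197, 0.0895]
tcp_rot: [-69.1, 90.0, -165.7]
force: [-0.2, 0.0, -0.3]
finger_gap: 0.447
[-0.198  0.011 -0.268] [-0.108  0.03   0.031] 0.44738455725233023
```

```bash
python3 -m inch '[{"gripper":0.5,"x":0,"y":0,"z":0,"rx":0,"ry":0,"rz":0},{"gripper":0.5,"x":0,"y":0,"z":0,"rx":0,"ry":0,"rz":0},{"gripper":0.5,"x":0,"y":0,"z":0,"rx":0,"ry":0,"rz":0},{"gripper":0.5,"x":0,"y":0,"z":0,"rx":0,"ry":0,"rz":0},{"gripper":0.5,"x":0,"y":0,"z":0,"rx":0,"ry":0,"rz":0},{"gripper":0.5,"x":0,"y":0,"z":0,"rx":0,"ry":0,"rz":0},{"gripper":0.5,"x":0,"y":0,"z":0,"rx":0,"ry":0,"rz":0},{"gripper":0.5,"x":0,"y":0,"z":0,"rx":0,"ry":0,"rz":0}]'
python3 -c "
from plan import *
print(state()['force'],state()['wrist_torque'],state()['finger_gap'])"
```

```text
time_s: 5.95
tool_pos: [0.4583, -0.2197, 0.0896]
tcp_rot: [153.6, 90.0, 57.1]
force: [-0.3, -0.7, 0.9]
finger_gap: 0.055
[-0.346 -0.705  0.856] [-0.024  0.001 -0.035] 0.055242552414848344
```

The gap of 0.055 (about 5 mm) means the fingers shut without the 16 mm wall between the pads. Looking before anything else.

```bash
python3 - <<'E'
from plan import *
for c,(r0,r1,c0,c1) in (('scene',(200,310,180,300)),('top',(200,300,340,460))):
    im,D=grab_frame(c); save(cv2.resize(im[r0:r1,c0:c1],None,fx=5,fy=5,interpolation=cv2.INTER_CUBIC),c+'3')
    np.save(c+'3.npy',D)
    cal=get_calibration(c); s,p,R=cur()
    print(c,'TCP px',proj(cal,p),'model wall top corners',proj(cal,np.array([.458,-.219,0])+(Rz(-.111)@np.array([[-.039,0,.125],[.037,0,.125],[0,0,.108]]).T).T))
    print(state()['finger_gap'])
E
```

```text
scene TCP px [[234.183 255.376]] model wall top corners [[230.816 236.738]
 [234.2   258.585]
 [233.433 251.386]]
0.05802087068339481
top TCP px [[399.156 263.073]] model wall top corners [[399.64  276.354]
 [402.567 246.858]
 [400.049 262.131]]
0.059985389949745824
```

View pics/scene3.png

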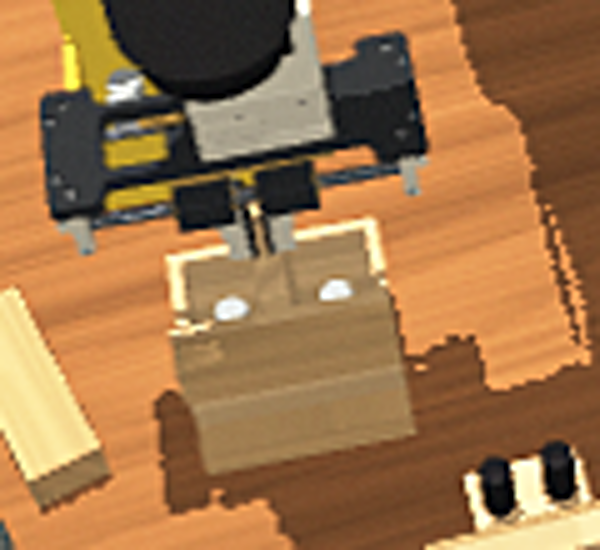

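View pics/top3.png

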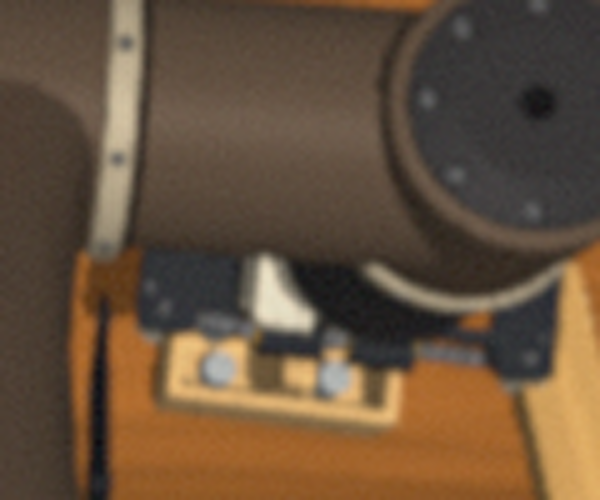

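```bash
python3 - <<'E'
from fit import *
from plan import cur
D=np.load('scene3.npy'); C=cloud(get_calibration('scene'),D)
im,_=grab_frame('scene'); D2=_
save(cv2.resize(im[225:275,210:265],None,fx=11,fy=11,interpolation=cv2.INTER_NEAREST),'scene4')
for v in range(236,266,2):
    print(v,[ '%d,%d,%d'%tuple((C[v,u]*1000).round()) if np.isfinite(C[v,u,0]) else '-' for u in range(224,244,2)])
q=C[np.isfinite(C[...,2])]
k=(q[:,0]>.39)&(q[:,0]<.545)&(q[:,1]>-.295)&(q[:,1]<-.145)&(q[:,2]>.03)&(q[:,2]<.13)
print(fit(q[k],CAD,[.458,-.219,-.11]),state()['finger_gap'])
E
```

```text
236 ['482,-234,214', '460,-228,184', '313,-218,-1', '486,-219,212', '488,-214,213', '492,-209,215', '493,-205,215', '493,-200,213', '498,-195,216', '497,-190,214']
238 ['486,-235,211', '485,-230,208', '489,-225,210', '491,-220,211', '496,-216,215', '498,-211,216', '-', '500,-201,214', '499,-196,211', '502,-191,211']
240 ['494,-236,213', '493,-232,210', '489,-227,202', '426,-219,120', '497,-217,209', '500,-212,210', '498,-207,205', '503,-202,210', '503,-197,207', '499,-192,200']
242 ['492,-238,203', '497,-233,207', '467,-227,166', '436,-221,124', '496,-218,199', '497,-213,199', '499,-208,199', '501,-204,199', '350,-189,1', '348,-183,-4']
244 ['495,-239,198', '499,-234,201', '468,-229,160', '443,-223,125', '471,-218,159', '471,-213,156', '470,-208,153', '352,-196,-4', '353,-190,-5', '359,-185,0']
246 ['469,-240,157', '467,-235,153', '461,-230,143', '463,-225,142', '468,-220,146', '472,-215,149', '468,-209,142', '466,-204,137', '414,-195,66', '418,-190,68']
248 ['356,-240,1', '469,-236,146', '466,-231,141', '466,-226,138', '455,-220,121', '470,-216,137', '473,-211,139', '471,-205,135', 
[... 695 characters left out ...]
30', '415,-237,26', '415,-232,23', '492,-228,127', '494,-223,127', '494,-218,125', '465,-211,82', '420,-204,18', '423,-198,18']
260 ['427,-250,39', '427,-245,36', '418,-239,22', '420,-233,22', '489,-230,114', '494,-225,117', '494,-219,115', '483,-214,98', '423,-205,12', '424,-200,10']
262 ['438,-252,44', '438,-246,42', '436,-241,37', '417,-235,7', '497,-231,115', '499,-226,116', '501,-221,116', '501,-216,113', '501,-211,111', '503,-205,112']
264 ['493,-253,112', '494,-248,110', '495,-243,110', '497,-238,109', '497,-233,107', '501,-227,110', '505,-222,112', '506,-217,112', '505,-212,108', '510,-207,112']
(array([ 0.458, -0.219, -0.109]), np.float64(0.0014391404360648407)) 0.056100703007941226
```

View pics/scene4.png

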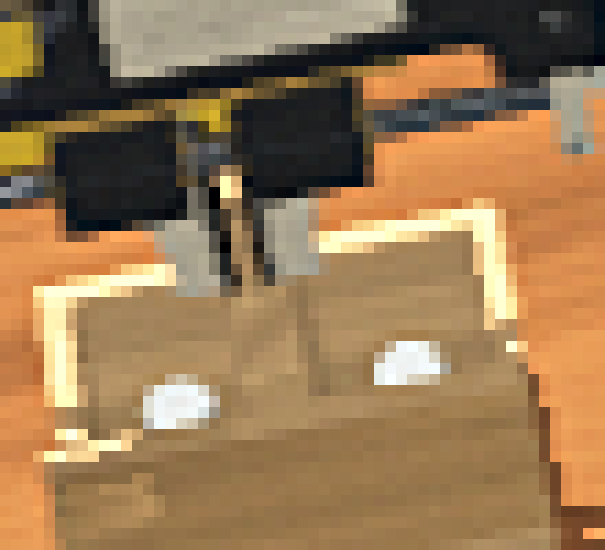

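The depth shows fingertips at z ≈ 0.125 to 0.13, just above the wall, although the TCP reads 0.09. The caddy hasn't moved. I'll check this against the start picture.

```bash
python3 - <<'E'
from fit import *
Q=np.load('Q.npy'); P=np.load('P.npy')
for n,C in (('scene0',Q),('top0',P),('scene3',cloud(get_calibration('scene'),np.load('scene3.npy')))):
    c0=np.array([.29,.609]) if '0' in n else np.array([.4585,-.2197])
    d=C[...,:2]-c0; m=(np.hypot(d[...,0],d[...,1])<.11)&(C[...,2]>.128)
    if '3' in n: m&=(C[...,2]>.126)
    r=C[m]; print(n,m.sum())
    for z in range(126,330,8):
        b=r[(r[:,2]*1000>=z)&(r[:,2]*1000<z+8)]
        if len(b): print(z,len(b),(b.min(0)*1000).round(),(b.max(0)*1000).round())
im=np.load('scene0_im.npy'); save(cv2.resize(im[60:170,430:540],None,fx=5,fy=5,interpolation=cv2.INTER_CUBIC),'g0')
print(proj(get_calibration('scene'),[[.29,.609,.19],[.29,.609,.209]]))
E
```

```text
scene0 5525
126 34 [328. 610. 128.] [399. 643. 134.]
134 58 [323. 611. 134.] [398. 699. 142.]
142 74 [325. 610. 142.] [399. 702. 150.]
150 165 [321. 611. 150.] [400. 706. 158.]
158 165 [324. 611. 158.] [396. 708. 165.]
166 1 [340. 680. 166.] [340. 680. 166.]
222 15 [267. 550. 223.] [324. 658. 230.]
230 32 [255. 552. 230.] [330. 658. 237.]
238 31 [269. 548. 238.] [327. 658. 246.]
246 26 [272. 550. 246.] [331. 658. 254.]
254 33 [267. 550. 254.] [328. 662. 261.]
262 37 [265. 545. 262.] [330. 662. 270.]
270 23 [277. 544. 270.] [330. 656. 277.]
278 8 [299. 645. 281.] [325. 660. 285.]
286 20 [229. 516. 288.] [361. 673. 294.]
294 75 [244. 513. 294.] [363. 672. 302.]
302 170 [246. 512. 302.] [362. 672. 310.]
310 171 [243. 506. 310.] [366. 675. 318.]
318 122 [235. 506. 318.] [367. 679. 326.]
326 482 [213. 506. 326.] [366. 710. 334.]
top0 3223
126 28 [324. 611. 128.] [398. 620. 134.]
134 45 [326. 610. 134.] [397. 688. 142.]
142 56 [325. 611. 142.] [396. 667. 150.]
150 209 [324. 612. 150.] [397. 704. 158.]
158 536 [324. 610. 158.] [397. 705. 166.]
166 5 [331. 615. 166.] [389. 698. 168.]
222 2 [
[... 1018 characters left out ...]
222 173 [ 406. -318.  222.] [ 509. -124.  230.]
230 805 [ 410. -319.  230.] [ 510. -122.  238.]
238 83 [ 416. -313.  238.] [ 493. -143.  246.]
246 60 [ 465. -241.  246.] [ 488. -172.  254.]
254 65 [ 476. -241.  254.] [ 488. -176.  262.]
262 5 [ 479. -240.  263.] [ 489. -174.  267.]
270 4 [ 451. -186.  271.] [ 466. -172.  278.]
278 34 [ 455. -242.  278.] [ 502. -176.  286.]
286 187 [ 431. -255.  286.] [ 505. -169.  294.]
294 95 [ 439. -255.  294.] [ 507. -172.  302.]
302 17 [ 480. -248.  302.] [ 495. -191.  305.]
310 4 [ 477. -224.  316.] [ 503. -181.  318.]
318 62 [ 465. -265.  319.] [ 506. -180.  326.]
326 84 [ 461. -266.  326.] [ 507. -176.  334.]
[[473.1917 124.1174]
 [474.5902 119.3921]]
```

View pics/g0.png

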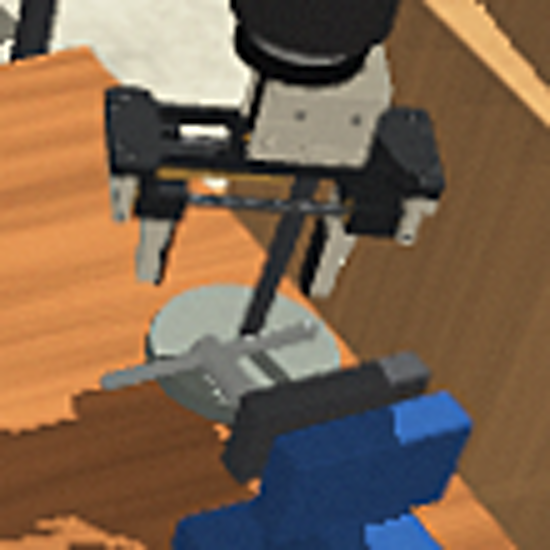

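The start picture shows the same thing. The real fingertips are about 32 mm short of the reported TCP (tips at 0.223 when it read 0.19, and the body off by the same amount). The fingers therefore closed just above the wall, touching nothing. I'll open, go 32 mm deeper and check against the picture before closing.

```bash
python3 -m inch '[{"gripper":6,"x":0,"y":0,"z":0,"rx":0,"ry":0,"rz":0},{"gripper":6,"x":0,"y":0,"z":0,"rx":0,"ry":0,"rz":0},{"gripper":6,"x":0,"y":0,"z":0,"rx":0,"ry":0,"rz":0},{"gripper":6,"x":0,"y":0,"z":0,"rx":0,"ry":0,"rz":0},{"gripper":6,"x":0,"y":0,"z":0,"rx":0,"ry":0,"rz":0},{"gripper":6,"x":0,"y":0,"z":0,"rx":0,"ry":0,"rz":0},{"gripper":6,"x":0,"y":0,"z":0,"rx":0,"ry":0,"rz":0},{"gripper":6,"x":0,"y":0,"z":0,"rx":0,"ry":0,"rz":0}]'
```

```text
time_s: 6.77
tool_pos: [0.4583, -0.2197, 0.0896]
tcp_rot: [-57.0, 90.0, -153.5]
force: [0.7, 0.4, -0.0]
finger_gap: 0.598
```

```bash
python3 -m inch '[{"gripper":6,"x":0.8,"y":0,"z":0,"rx":0,"ry":0,"rz":0},{"gripper":6,"x":0.8,"y":0,"z":0,"rx":0,"ry":0,"rz":0},{"gripper":6,"x":0.8,"y":0,"z":0,"rx":0,"ry":0,"rz":0},{"gripper":6,"x":0.8,"y":0,"z":0,"rx":0,"ry":0,"rz":0},{"gripper":6,"x":0,"y":0,"z":0,"rx":0,"ry":0,"rz":0},{"gripper":6,"x":0,"y":0,"z":0,"rx":0,"ry":0,"rz":0}]'
python3 - <<'E'
from plan import *
im,D=grab_frame('scene'); np.save('scene5.npy',D); save(cv2.resize(im[215:285,190:290],None,fx=7,fy=7,interpolation=cv2.INTER_CUBIC),'scene5')
C=cloud(get_calibration('scene'),D)
for v in range(246,266,2):
    print(v,[ '%d,%d,%d'%tuple((C[v,u]*1000).round()) if np.isfinite(C[v,u,0]) else '-' for u in range(216,254,3)])
print(state()['force'],state()['finger_gap'])
E
```

```text
time_s: 7.27
tool_pos: [0.4577, -0.2197, 0.0567]
tcp_rot: [-85.7, 89.9, 177.8]
force: [0.4, 0.7, 0.1]
finger_gap: 0.686
246 ['483,-260,185', '451,-253,139', '480,-245,173', '484,-238,176', '489,-230,178', '488,-223,173', '492,-215,175', '493,-208,174', '416,-195,68', '473,-191,139', '501,-186,174', '503,-178,172', '503,-170,169']
248 ['485,-261,179', '486,-254,177', '486,-247,173', '486,-239,170', '411,-230,68', '457,-223,125', '460,-215,125', '419,-205,68', '419,-197,63', '473,-192,131', '501,-187,165', '472,-176,123', '425,-164,56']
250 ['492,-263,179', '465,-256,140', '413,-248,69', '415,-240,68', '415,-231,64', '464,-225,126', '467,-217,125', '421,-207,61', '421,-198,57', '426,-190,59', '473,-186,119', '472,-178,114', '424,-165,44']
252 ['494,-264,174', '468,-257,136', '414,-249,62', '417,-241,61', '415,-233,54', '471,-226,125', '475,-219,127', '445,-209,84', '421,-200,47', '420,-191,42', '476,-187,113', '477,-179,111', '425,-166,36']
254 ['464,-266,125', '465,-259,123', '447,-251,97', '415,-243,49', '416,-234,47', '476,-228,124', '482,-220,129', '465,-212,101', '423,-201,41', '4
[... 416 characters left out ...]
45,-188,43', '441,-179,34', '424,-169,6']
260 ['439,-272,66', '463,-263,95', '413,-256,22', '429,-247,40', '420,-239,24', '418,-231,18', '496,-225,121', '493,-217,113', '419,-205,6', '497,-201,111', '497,-193,106', '505,-186,114', '507,-178,113']
262 ['450,-273,71', '418,-266,24', '414,-257,15', '434,-249,38', '438,-241,39', '418,-232,8', '499,-226,115', '498,-218,110', '500,-210,110', '506,-203,114', '506,-195,110', '509,-187,110', '510,-180,109']
264 ['454,-275,68', '412,-267,7', '488,-258,108', '494,-251,111', '498,-243,114', '501,-235,114', '501,-227,110', '506,-220,113', '506,-212,110', '510,-204,110', '514,-197,113', '515,-189,111', '518,-181,111']
[0.221 0.067 0.108] 0.682127930519859
```

View pics/scene5.png

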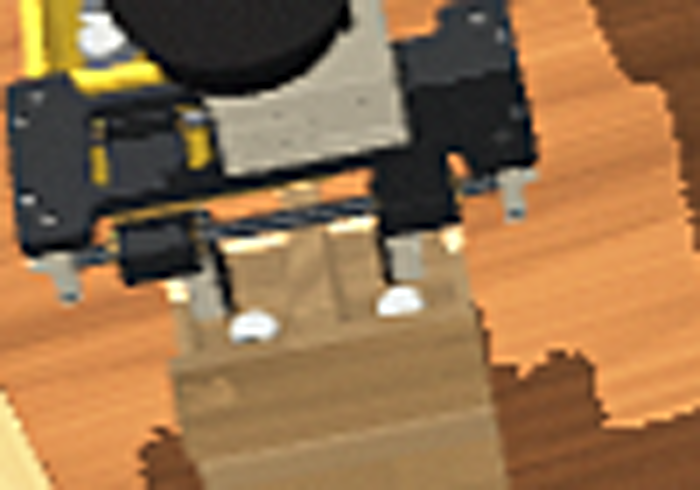

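Fingertips now straddle the wall with tips at z ≈ 0.095, at about (203,310) and (405,270) in the crop, and the wall midway between them. Going 6 mm deeper and closing.

```bash
python3 -m inch '[{"gripper":6,"x":0.6,"y":0,"z":0,"rx":0,"ry":0,"rz":0},{"gripper":0.5,"x":0,"y":0,"z":0,"rx":0,"ry":0,"rz":0},{"gripper":0.5,"x":0,"y":0,"z":0,"rx":0,"ry":0,"rz":0},{"gripper":0.5,"x":0,"y":0,"z":0,"rx":0,"ry":0,"rz":0},{"gripper":0.5,"x":0,"y":0,"z":0,"rx":0,"ry":0,"rz":0},{"gripper":0.5,"x":0,"y":0,"z":0,"rx":0,"ry":0,"rz":0},{"gripper":0.5,"x":0,"y":0,"z":0,"rx":0,"ry":0,"rz":0},{"gripper":0.5,"x":0,"y":0,"z":0,"rx":0,"ry":0,"rz":0}]'
python3 -m inch '[{"gripper":0.5,"x":0,"y":0,"z":0,"rx":0,"ry":0,"rz":0},{"gripper":0.5,"x":0,"y":0,"z":0,"rx":0,"ry":0,"rz":0},{"gripper":0.5,"x":0,"y":0,"z":0,"rx":0,"ry":0,"rz":0},{"gripper":0.5,"x":0,"y":0,"z":0,"rx":0,"ry":0,"rz":0}]'
```

```text
time_s: 7.98
tool_pos: [0.4585, -0.2195, 0.0517]
tcp_rot: [117.7, 90.0, 21.1]
force: [0.7, 6.3, 4.3]
finger_gap: 0.217
time_s: 8.32
tool_pos: [0.4585, -0.2195, 0.0517]
tcp_rot: [118.9, 90.0, 22.4]
force: [-0.1, 3.4, 3.0]
finger_gap: 0.18
```

Gap 0.18, which is 16 mm: the wall is gripped. Lifting 5 cm.

```bash
python3 -m inch '[{"gripper":0.5,"x":-0.5,"y":0,"z":0,"rx":0,"ry":0,"rz":0},{"gripper":0.5,"x":-1,"y":0,"z":0,"rx":0,"ry":0,"rz":0},{"gripper":0.5,"x":-1.5,"y":0,"z":0,"rx":0,"ry":0,"rz":0},{"gripper":0.5,"x":-2,"y":0,"z":0,"rx":0,"ry":0,"rz":0},{"gripper":0.5,"x":-2,"y":0,"z":0,"rx":0,"ry":0,"rz":0},{"gripper":0.5,"x":-2,"y":0,"z":0,"rx":0,"ry":0,"rz":0},{"gripper":0.5,"x":0,"y":0,"z":0,"rx":0,"ry":0,"rz":0},{"gripper":0.5,"x":0,"y":0,"z":0,"rx":0,"ry":0,"rz":0}]'
cat > cfit.py <<'E'
from fit import *
from plan import cur, RCT
from scipy.spatial.transform import Rotation as Ro
# full 6-dof caddy fit by clouds from both cameras, start at guess c,Rc ; returns c,Rc
def fit6(pts,c0,R0,boxes=CAD):
    def loc(x):
        R=R0@Ro.from_rotvec(x[3:]).as_matrix(); return (pts-(c0+x[:3]))@R
    def f(x):
        l=loc(x); return np.min([abs(sdbox(l,*b)) for b in boxes],axis=0)
    x=np.zeros(6)
    for fs in (.006,.003,.002):
        r=least_squares(f,x,loss='cauchy',f_scale=fs,x_scale=[.01]*3+[.1]*3); x=r.x
    e=f(x); return c0+x[:3],R0@Ro.from_rotvec(x[3:]).as_matrix(),np.median(e),(e<.004).mean()
def look(offz=.0375,tag=None,reg=None,cams=('top','scene')):
    out=[]
    for n in cams:
        im,D=grab_frame(n); C=cloud(get_calibration(n),D)
        s,p,R=cur(); Rc=R@RCT.T; tip=p-R[:,0]*offz; c=tip-Rc@np.array([0,0,.089])
        if tag: 
            u,v=proj(get_calibration(n),c+Rc@[0,0,.06])[0].astype(int); u=min(max(u,70),570);v=min(max(v,55),425)
            save(cv2.resize(im[v-55:v+55,u-70:u+70],None,fx=5.5,fy=5.5,interpolation=cv2.INTER_CUBIC),tag+'_'+n)
        q=C[np.isfinite(C[...,2])]; l=(q-c)@Rc
        k=(abs(l[:,0])<.075)&(abs(l[:,1])<.07)&(l[:,2]>-.01)&(l[:,2]<.128)
        k&=~((abs(l[:,0])<.025)&(l[:,2]>.085)&(abs(l[:,1])<.05))
        if (q[k].shape[0])<150: print(n,'few',k.sum()); continue
        c1,R1,e,fr=fit6(q[k],c,Rc)
        d=Rc.T@(c1-c)*1000; rv=np.degrees(Ro.from_matrix(Rc.T@R1).as_rotvec())
        print(n,'n',k.sum(),'caddy',c1,'d(mm, caddy axes)',d,'drot deg',rv,'med %.4f in %.2f'%(e,fr)); out.append((c1,R1))
    return out
E
python3 - <<'E'
from cfit import *
look(tag='lift'); s=state(); print(s['force'],s['wrist_torque'],s['finger_gap'],s['tool_pos'])
E
```

```text
time_s: 8.98
tool_pos: [0.4585, -0.2197, 0.1424]
tcp_rot: [99.8, 89.9, 3.2]
force: [-0.9, 0.2, -6.7]
finger_gap: 0.182
top n 724 caddy [ 0.458 -0.221  0.092] d(mm, caddy axes) [ 0.951 -1.73   2.186] drot deg [ 0.223 -0.26   0.012] med 0.0010 in 0.71
scene n 1847 caddy [ 0.456 -0.221  0.089] d(mm, caddy axes) [-1.028 -1.527 -0.21 ] drot deg [-0.093  0.38   0.364] med 0.0012 in 0.96
[-0.119  0.286 -6.183] [0.015 0.132 0.051] 0.17863613876041956 [ 0.457 -0.219  0.14 ]
```

View pics/lift_scene.png

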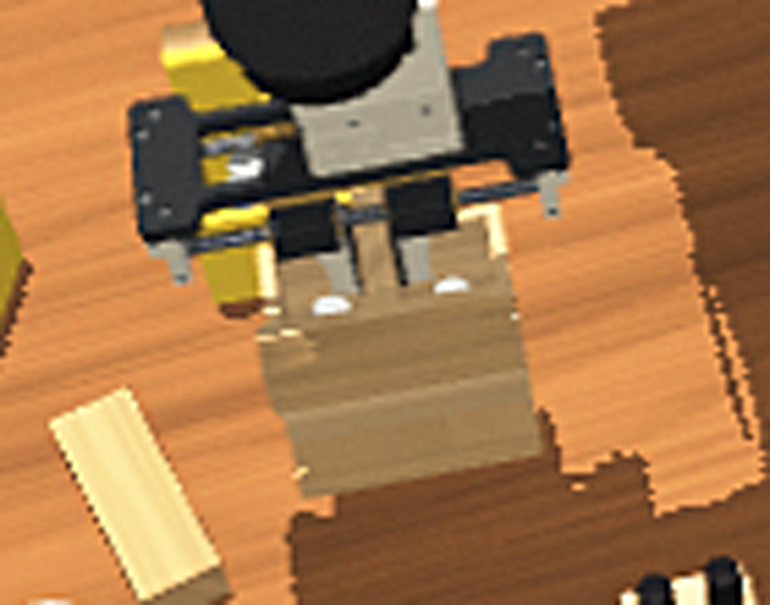

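The caddy is in hand and upright: about 6.2 N, the gap holds at 0.18, and the fit agrees within 2 mm. Updating the tool offset and planning the approach.

```bash
sed -i 's/^PCT=.*/PCT=np.array([0.0005,0,.0517])/' plan.py; python3 - <<'E'
from plan import *
local(); show(*tip_target(-.060,.05,.175,0))
E
```

```text
t 9.08 tip in rack mm [-172.686 -276.426  167.621] rpy [ 0.032  0.115 -3.572] F rack [-0.134  0.28  -6.183] M [0.008 0.132 0.051] gap 0.179
t 9.08 pos [ 0.457 -0.219  0.14 ] F [-0.119  0.286 -6.183] gap 0.179
target [0.587 0.097 0.148] shift cm (in current tool axes) [ -0.725   9.229 -32.878] | in target axes [ -0.725  11.261 -32.239] | turn rad [-0.062 -0.001  0.002] rows>=8.3
```

```bash
python3 -m inch '[{"gripper":0.5,"x":-0.35,"y":0.3,"z":-1,"rx":-0.03,"ry":0,"rz":0},{"gripper":0.5,"x":-0.35,"y":0.6,"z":-2,"rx":-0.03,"ry":0,"rz":0},{"gripper":0.5,"x":0,"y":0.8,"z":-3,"rx":0,"ry":0,"rz":0},{"gripper":0.5,"x":0,"y":1,"z":-3,"rx":0,"ry":0,"rz":0},{"gripper":0.5,"x":0,"y":1,"z":-3,"rx":0,"ry":0,"rz":0},{"gripper":0.5,"x":0,"y":1,"z":-3,"rx":0,"ry":0,"rz":0},{"gripper":0.5,"x":0,"y":1,"z":-3,"rx":0,"ry":0,"rz":0},{"gripper":0.5,"x":0,"y":1,"z":-3,"rx":0,"ry":0,"rz":0}]'
python3 -m inch '[{"gripper":0.5,"x":0,"y":1,"z":-3,"rx":0,"ry":0,"rz":0},{"gripper":0.5,"x":0,"y":1,"z":-3,"rx":0,"ry":0,"rz":0},{"gripper":0.5,"x":0,"y":1,"z":-2.5,"rx":0,"ry":0,"rz":0},{"gripper":0.5,"x":0,"y":1,"z":-1.7,"rx":0,"ry":0,"rz":0},{"gripper":0.5,"x":0,"y":0.5,"z":-1,"rx":0,"ry":0,"rz":0},{"gripper":0.5,"x":0,"y":0,"z":0,"rx":0,"ry":0,"rz":0}]'
python3 - <<'E'
from plan import *
local(); show(*tip_target(-.060,.05,.175,0)); show(*tip_target(-.050,.05,.185,17))
E
```

```text
time_s: 9.75
tool_pos: [0.5374, -0.0123, 0.1474]
tcp_rot: [-74.4, 89.9, -167.5]
force: [1.3, -0.5, -5.4]
finger_gap: 0.182
time_s: 10.25
tool_pos: [0.5893, 0.0974, 0.1469]
tcp_rot: [-63.6, 89.9, -156.5]
force: [0.6, -0.3, -5.7]
finger_gap: 0.181
t 10.25 tip in rack mm [-57.284  51.098 174.071] rpy [-0.051  0.104  0.048] F rack [ 0.604 -0.295 -5.654] M [-0.102 -0.135  0.032] gap 0.181
t 10.25 pos [0.589 0.097 0.147] F [ 0.588 -0.326 -5.654] gap 0.181
target [0.587 0.097 0.148] shift cm (in current tool axes) [-0.081 -0.267  0.102] | in target axes [-0.081 -0.267  0.102] | turn rad [0.001 0.001 0.002] rows>=0.1
t 10.25 pos [0.589 0.097 0.147] F [ 0.588 -0.326 -5.654] gap 0.181
target [0.591 0.096 0.178] shift cm (in current tool axes) [-3.087  0.211  0.105] | in target axes [-3.015 -0.695  0.102] | turn rad [ 0.001  0.001 -0.295] rows>=2.4
```

```bash
python3 -m inch '[{"gripper":0.5,"x":-1.5,"y":0.1,"z":0.1,"rx":0,"ry":0,"rz":0},{"gripper":0.5,"x":-1.6,"y":0.1,"z":0,"rx":0,"ry":0,"rz":0},{"gripper":0.5,"x":0,"y":0,"z":0,"rx":0,"ry":0,"rz":-0.06},{"gripper":0.5,"x":0,"y":0,"z":0,"rx":0,"ry":0,"rz":-0.06},{"gripper":0.5,"x":0,"y":0,"z":0,"rx":0,"ry":0,"rz":-0.06},{"gripper":0.5,"x":0,"y":0,"z":0,"rx":0,"ry":0,"rz":-0.06},{"gripper":0.5,"x":0,"y":0,"z":0,"rx":0,"ry":0,"rz":-0.055},{"gripper":0.5,"x":0,"y":0,"z":0,"rx":0,"ry":0,"rz":0}]'
python3 - <<'E'
from plan import *
local()
from cfit import *
look(tag='lean',offz=.0373)
s,p,R=cur(); c,Rc=caddy_pose(p,R); print('nominal c',c)
E
```

```text
time_s: 10.92
tool_pos: [0.5911, 0.0932, 0.1766]
tcp_rot: [-89.7, 72.7, 177.1]
force: [-0.9, 0.6, -8.5]
finger_gap: 0.183
t 10.92 tip in rack mm [-50.183  46.713 183.486] rpy [-0.09  17.288 -0.203] F rack [-0.887  0.57  -8.501] M [ 0.028 -2.324  0.003] gap 0.183
top n 1925 caddy [0.5755 0.0925 0.1287] d(mm, caddy axes) [-0.6208 -1.7176  0.997 ] drot deg [-0.2391  0.3665  0.0853] med 0.0011 in 0.83
scene n 1471 caddy [0.5744 0.0929 0.1279] d(mm, caddy axes) [-1.063  -1.4662 -0.8728] drot deg [-0.15    0.4952  0.1239] med 0.0011 in 0.87
nominal c [0.5753 0.0943 0.1285]
```

View pics/lean_scene.png

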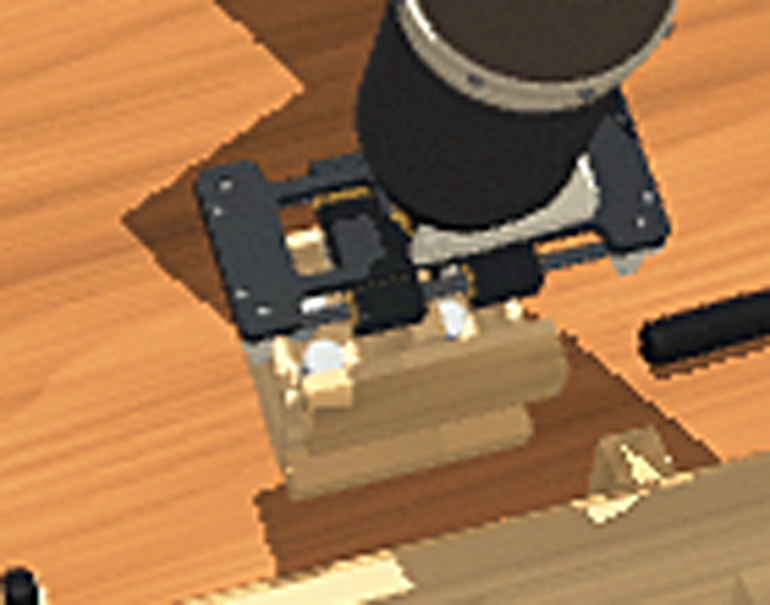

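View pics/lean_top.png

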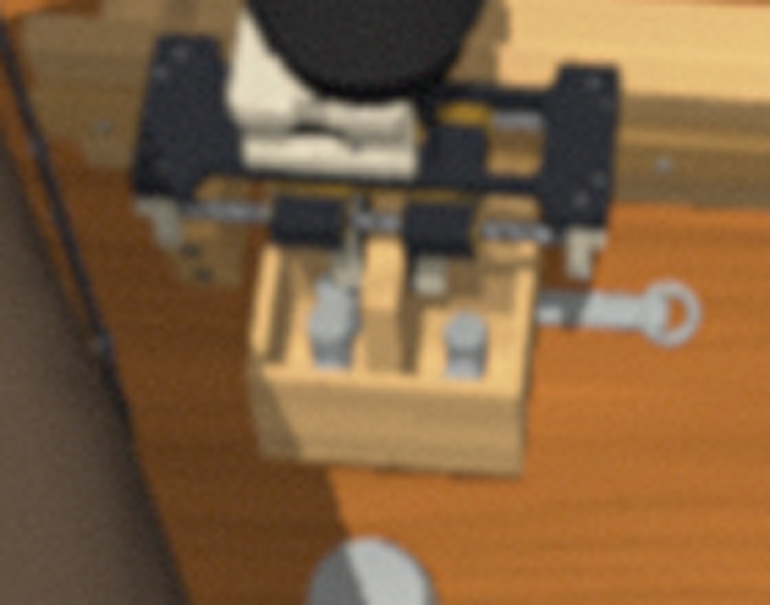

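The lean is true: both cameras fit it within 1 mm and 0.5°, and the caddy is about 36 mm clear of the stop. Now over the rail.

```bash
python3 - <<'E'
from plan import *
local(); show(*tip_target(-.009,.0475,.160,17))
E
```

```text
t 11.02 tip in rack mm [-50.443  47.026 185.102] rpy [-0.053 16.975 -0.172] F rack [-0.161  0.198 -5.409] M [-0.065 -1.563 -0.002] gap 0.179
t 11.02 pos [0.591 0.094 0.178] F [-0.15   0.206 -5.409] gap 0.179
target [0.632 0.092 0.153] shift cm (in current tool axes) [ 1.188  4.695 -0.043] | in target axes [ 1.186  4.696 -0.029] | turn rad [-0.003  0.    -0.   ] rows>=1.2
```

```bash
python3 -m inch '[{"gripper":0.5,"x":-0.3,"y":0.98,"z":0,"rx":0,"ry":0,"rz":0},{"gripper":0.5,"x":-0.3,"y":0.98,"z":0,"rx":0,"ry":0,"rz":0},{"gripper":0.5,"x":-0.3,"y":0.98,"z":0,"rx":0,"ry":0,"rz":0},{"gripper":0.5,"x":-0.3,"y":0.98,"z":0,"rx":0,"ry":0,"rz":0},{"gripper":0.5,"x":0,"y":0,"z":0,"rx":0,"ry":0,"rz":0},{"gripper":0.5,"x":0.8,"y":0.24,"z":0,"rx":0,"ry":0,"rz":0},{"gripper":0.5,"x":0.8,"y":0.25,"z":0,"rx":0,"ry":0,"rz":0},{"gripper":0.5,"x":0,"y":0,"z":0,"rx":0,"ry":0,"rz":0}]'
python3 - <<'E'
from plan import *
local()
from cfit import *
look(tag='over',offz=.0373)
local()
E
```

```text
time_s: 11.68
tool_pos: [0.6299, 0.092, 0.1607]
tcp_rot: [-89.9, 72.9, 176.9]
force: [-0.9, 0.0, -6.7]
finger_gap: 0.179
t 11.68 tip in rack mm [-11.377  47.604 167.88 ] rpy [-0.017 17.074 -0.104] F rack [-0.929 -0.048 -6.705] M [-0.046 -1.573  0.007] gap 0.179
top n 1920 caddy [0.6145 0.0913 0.1125] d(mm, caddy axes) [-0.6159 -1.4356  0.2215] drot deg [-0.2489 -0.0255 -0.1208] med 0.0011 in 0.84
scene n 1357 caddy [0.6128 0.0914 0.1132] d(mm, caddy axes) [-2.8612 -1.337  -0.5264] drot deg [-0.126   1.1825  0.0286] med 0.0013 in 0.81
t 11.78 tip in rack mm [-10.3981  47.554  169.6254] rpy [-0.0314 16.9748 -0.0895] F rack [ 1.0651 -0.5072 -5.5488] M [-0.0178 -1.6297  0.0108] gap 0.182
```

View pics/over_scene.png

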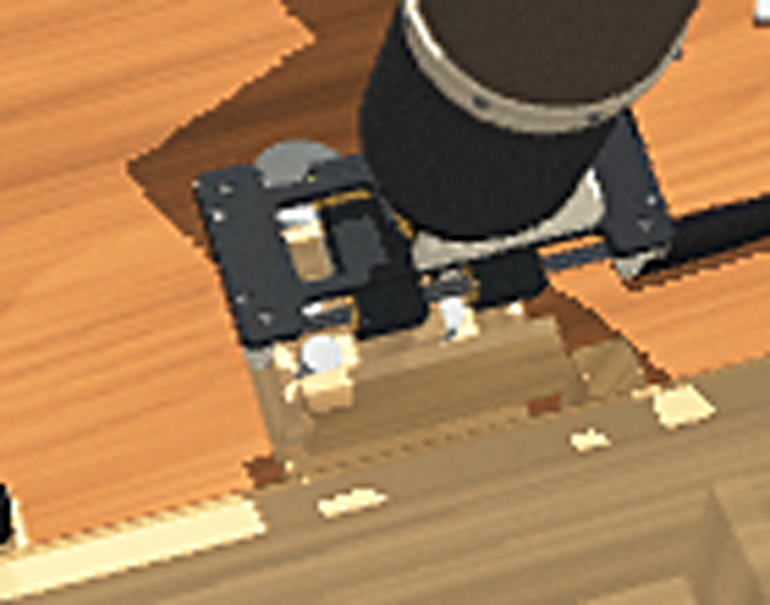

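Caddy is leaned over the rail with its tip line just in front of the board, as seen from behind, and right of the stop. Lowering in small steps while watching the force.

```bash
python3 - <<'E'
from plan import *
show(*tip_target(-.009,.0475,.149,17))
E
```

```text
t 11.78 pos [0.631 0.092 0.162] F [ 1.037 -0.563 -5.549] gap 0.182
target [0.632 0.092 0.142] shift cm (in current tool axes) [1.929 0.735 0.014] | in target axes [1.929 0.736 0.015] | turn rad [-0.001  0.    -0.   ] rows>=0.5
```

```bash
python3 -m inch '[{"gripper":0.5,"x":0.5,"y":0.18,"z":0,"rx":0,"ry":0,"rz":0},{"gripper":0.5,"x":0.5,"y":0.18,"z":0,"rx":0,"ry":0,"rz":0},{"gripper":0.5,"x":0.5,"y":0.18,"z":0,"rx":0,"ry":0,"rz":0},{"gripper":0.5,"x":0.4,"y":0.18,"z":0,"rx":0,"ry":0,"rz":0},{"gripper":0.5,"x":0,"y":0,"z":0,"rx":0,"ry":0,"rz":0},{"gripper":0.5,"x":0,"y":0,"z":0,"rx":0,"ry":0,"rz":0}]'
python3 -c "
from plan import *
local()"
python3 -m inch '[{"gripper":0.5,"x":0.1,"y":0.03,"z":0,"rx":0,"ry":0,"rz":0},{"gripper":0.5,"x":0.1,"y":0.03,"z":0,"rx":0,"ry":0,"rz":0},{"gripper":0.5,"x":0,"y":0,"z":0,"rx":0,"ry":0,"rz":0}]'
python3 -c "
from plan import *
local()"
```

```text
time_s: 12.28
tool_pos: [0.633, 0.0917, 0.1421]
tcp_rot: [-89.9, 73.0, 176.9]
force: [0.3, 0.5, -5.4]
finger_gap: 0.178
t 12.28 tip in rack mm [ -8.274  47.507 149.408] rpy [-0.025 16.955 -0.111] F rack [ 0.258  0.511 -5.38 ] M [ 0.01  -1.635 -0.009] gap 0.178
time_s: 12.53
tool_pos: [0.6332, 0.0919, 0.1405]
tcp_rot: [-90.0, 73.1, 176.8]
force: [0.6, -0.3, -5.3]
finger_gap: 0.177
t 12.53 tip in rack mm [ -8.085  47.678 147.896] rpy [ 0.005 16.898 -0.099] F rack [ 0.571 -0.304 -5.323] M [ 0.008 -1.591 -0.029] gap 0.177
```

```bash

python3 -m inch '[{"gripper":0.5,"x":0.12,"y":-0.05,"z":0,"rx":0,"ry":0,"rz":0},{"gripper":0.5,"x":0.1,"y":0.03,"z":0,"rx":0,"ry":0,"rz":0},{"gripper":0.5,"x":0,"y":0,"z":0,"rx":0,"ry":0,"rz":0}]'
python3 -c "
from plan import *
local()"
python3 -m inch '[{"gripper":0.5,"x":0.1,"y":0.03,"z":0,"rx":0,"ry":0,"rz":0},{"gripper":0.5,"x":0.1,"y":0.03,"z":0,"rx":0,"ry":0,"rz":0},{"gripper":0.5,"x":0,"y":0,"z":0,"rx":0,"ry":0,"rz":0}]'
python3 -c "
from plan import *
local()"
```

```text
time_s: 12.78
tool_pos: [0.6322, 0.0919, 0.1384]
tcp_rot: [-90.0, 73.1, 176.9]
force: [0.3, 0.6, -6.1]
finger_gap: 0.178
t 12.78 tip in rack mm [ -9.061  47.627 145.718] rpy [-0.    16.912 -0.099] F rack [ 0.223  0.568 -6.116] M [-0.061 -1.621  0.032] gap 0.178
time_s: 13.03
tool_pos: [0.6322, 0.0918, 0.1362]
tcp_rot: [-90.0, 73.1, 176.9]
force: [-0.3, -0.1, -6.0]
finger_gap: 0.179
t 13.03 tip in rack mm [ -9.05   47.621 143.507] rpy [-0.002 16.921 -0.101] F rack [-0.272 -0.162 -5.98 ] M [-0.073 -1.563 -0.057] gap 0.179
```

```bash

for i in 1; do python3 -m inch '[{"gripper":0.5,"x":0.1,"y":0.03,"z":0,"rx":0,"ry":0,"rz":0},{"gripper":0.5,"x":0,"y":0,"z":0,"rx":0,"ry":0,"rz":0}]'; python3 -c "
from plan import *
local()"; done
python3 -m inch '[{"gripper":0.5,"x":0.1,"y":0.03,"z":0,"rx":0,"ry":0,"rz":0},{"gripper":0.5,"x":0,"y":0,"z":0,"rx":0,"ry":0,"rz":0}]'; python3 -c "
from plan import *
local()"
python3 -m inch '[{"gripper":0.5,"x":0.1,"y":0.03,"z":0,"rx":0,"ry":0,"rz":0},{"gripper":0.5,"x":0,"y":0,"z":0,"rx":0,"ry":0,"rz":0}]'; python3 -c "
from plan import *
local()"
```

```text
time_s: 13.2
tool_pos: [0.6323, 0.0918, 0.1352]
tcp_rot: [-90.0, 73.1, 176.9]
force: [-0.2, -0.0, -4.7]
finger_gap: 0.175
t 13.20 tip in rack mm [ -9.     47.622 142.509] rpy [-0.003 16.915 -0.101] F rack [-0.218 -0.06  -4.728] M [-0.013 -1.547 -0.016] gap 0.175
time_s: 13.37
tool_pos: [0.6323, 0.0919, 0.1341]
tcp_rot: [-90.0, 73.1, 176.9]
force: [0.2, 0.1, -5.7]
finger_gap: 0.181
t 13.37 tip in rack mm [ -9.008  47.649 141.502] rpy [-0.    16.913 -0.099] F rack [ 0.155  0.112 -5.742] M [ 0.002 -1.555 -0.011] gap 0.181
time_s: 13.53
tool_pos: [0.6323, 0.0919, 0.1331]
tcp_rot: [-90.0, 73.1, 176.9]
force: [-0.3, 0.2, -5.3]
finger_gap: 0.177
t 13.53 tip in rack mm [ -8.968  47.644 140.466] rpy [-0.    16.908 -0.102] F rack [-0.282  0.22  -5.25 ] M [-0.012 -1.632  0.019] gap 0.177
```

```bash

python3 -m inch '[{"gripper":0.5,"x":0.1,"y":0.03,"z":0,"rx":0,"ry":0,"rz":0},{"gripper":0.5,"x":0,"y":0,"z":0,"rx":0,"ry":0,"rz":0}]'; python3 -c "
from plan import *
local()"
python3 -m inch '[{"gripper":0.5,"x":0.1,"y":0.03,"z":0,"rx":0,"ry":0,"rz":0},{"gripper":0.5,"x":0,"y":0,"z":0,"rx":0,"ry":0,"rz":0}]'; python3 -c "
from plan import *
local()"
python3 -m inch '[{"gripper":0.5,"x":0.1,"y":0.03,"z":0,"rx":0,"ry":0,"rz":0},{"gripper":0.5,"x":0,"y":0,"z":0,"rx":0,"ry":0,"rz":0}]'; python3 -c "
from plan import *
local()"
```

```text
time_s: 13.7
tool_pos: [0.6328, 0.0918, 0.1324]
tcp_rot: [-90.0, 73.2, 176.9]
force: [0.8, -0.2, -4.5]
finger_gap: 0.181
t 13.70 tip in rack mm [ -8.508  47.655 139.827] rpy [ 0.002 16.847 -0.092] F rack [ 0.775 -0.132 -4.544] M [-0.102 -1.966  0.066] gap 0.181
time_s: 13.87
tool_pos: [0.6332, 0.0918, 0.1317]
tcp_rot: [-90.0, 73.2, 176.8]
force: [1.6, -0.5, -3.9]
finger_gap: 0.179
t 13.87 tip in rack mm [ -8.08   47.63  139.219] rpy [ 0.007 16.787 -0.093] F rack [ 1.645 -0.364 -3.87 ] M [-0.166 -2.546  0.052] gap 0.179
time_s: 14.03
tool_pos: [0.6336, 0.0918, 0.131]
tcp_rot: [-90.1, 73.3, 176.8]
force: [3.0, -0.5, -0.0]
finger_gap: 0.177
t 14.03 tip in rack mm [ -7.716  47.686 138.584] rpy [ 0.016 16.735 -0.082] F rack [ 3.064 -0.338 -0.011] M [-0.222 -2.931  0.089] gap 0.177
```

Contact with the lip: Fx and Fz rise together from tip z ≈ 140 mm, with the hook's underside riding on the lip. That puts the lip at about 146 mm, close to the depth estimate. The strip is behind the rail. Now swinging upright in stages.

```bash
python3 -c "
from plan import *
show(*tip_target(-.0072,.0476,.1398,13.5))"
```

```text
t 14.03 pos [0.634 0.092 0.131] F [ 3.041 -0.5   -0.011] gap 0.177
target [0.635 0.092 0.128] shift cm (in current tool axes) [0.228 0.179 0.019] | in target axes [0.238 0.166 0.019] | turn rad [-0.001 -0.001  0.056] rows>=0.5
```

```bash
python3 -m inch '[{"gripper":0.5,"x":0.03,"y":0.07,"z":0,"rx":0,"ry":0,"rz":0.014},{"gripper":0.5,"x":0.03,"y":0.07,"z":0,"rx":0,"ry":0,"rz":0.014},{"gripper":0.5,"x":0.04,"y":0.07,"z":0,"rx":0,"ry":0,"rz":0.014},{"gripper":0.5,"x":0.04,"y":0.07,"z":0,"rx":0,"ry":0,"rz":0.014},{"gripper":0.5,"x":0,"y":0,"z":0,"rx":0,"ry":0,"rz":0}]'; python3 -c "
from plan import *
local();show(*tip_target(-.0060,.0476,.139,10))"
```

```text
time_s: 14.45
tool_pos: [0.6339, 0.0919, 0.128]
tcp_rot: [-90.0, 76.3, 176.8]
force: [2.5, 0.5, -3.8]
finger_gap: 0.184
t 14.45 tip in rack mm [ -7.956  47.739 139.311] rpy [ 0.009 13.66  -0.086] F rack [ 2.499  0.608 -3.822] M [-0.03  -2.33   0.021] gap 0.184
t 14.45 pos [0.634 0.092 0.128] F [ 2.528  0.475 -3.822] gap 0.184
target [0.637 0.091 0.123] shift cm (in current tool axes) [0.39  0.385 0.024] | in target axes [0.414 0.359 0.025] | turn rad [-0.001 -0.     0.064] rows>=0.5
```

```bash
python3 -m inch '[{"gripper":0.5,"x":0.08,"y":0.12,"z":0,"rx":0,"ry":0,"rz":0.016},{"gripper":0.5,"x":0.09,"y":0.11,"z":0,"rx":0,"ry":0,"rz":0.016},{"gripper":0.5,"x":0.09,"y":0.1,"z":0,"rx":0,"ry":0,"rz":0.016},{"gripper":0.5,"x":0.09,"y":0.1,"z":0,"rx":0,"ry":0,"rz":0.016},{"gripper":0.5,"x":0,"y":0,"z":0,"rx":0,"ry":0,"rz":0}]'; python3 -c "
from plan import *
local();show(*tip_target(-.0050,.0476,.138,6.5))"
```

```text
time_s: 14.87
tool_pos: [0.6371, 0.0916, 0.1235]
tcp_rot: [-90.0, 80.0, 176.9]
force: [-0.9, 0.1, -5.5]
finger_gap: 0.181
t 14.87 tip in rack mm [ -5.591  47.593 139.125] rpy [-0.008 10.02  -0.093] F rack [-0.884  0.047 -5.462] M [-0.066 -0.748 -0.016] gap 0.181
t 14.87 pos [0.637 0.092 0.123] F [-0.881  0.094 -5.462] gap 0.181
target [0.639 0.091 0.118] shift cm (in current tool axes) [0.491 0.258 0.01 ] | in target axes [0.506 0.227 0.01 ] | turn rad [-0.002 -0.     0.061] rows>=0.5
```

```bash
python3 -m inch '[{"gripper":0.5,"x":0.12,"y":0.07,"z":0,"rx":0,"ry":0,"rz":0.015},{"gripper":0.5,"x":0.12,"y":0.07,"z":0,"rx":0,"ry":0,"rz":0.015},{"gripper":0.5,"x":0.12,"y":0.07,"z":0,"rx":0,"ry":0,"rz":0.015},{"gripper":0.5,"x":0.12,"y":0.06,"z":0,"rx":0,"ry":0,"rz":0.016},{"gripper":0.5,"x":0,"y":0,"z":0,"rx":0,"ry":0,"rz":0}]'; python3 -c "
from plan import *
local();show(*tip_target(-.0032,.0476,.1375,3))"
```

```text
time_s: 15.28
tool_pos: [0.6394, 0.0915, 0.1185]
tcp_rot: [-90.0, 83.5, 176.8]
force: [-0.1, -0.0, -6.0]
finger_gap: 0.18
t 15.28 tip in rack mm [ -4.355  47.639 138.37 ] rpy [ 0.003  6.476 -0.087] F rack [-0.126 -0.008 -6.039] M [-0.062 -0.303  0.027] gap 0.180
t 15.28 pos [0.639 0.091 0.119] F [-0.126 -0.001 -6.039] gap 0.180
target [0.642 0.091 0.114] shift cm (in current tool axes) [0.459 0.302 0.014] | in target axes [0.477 0.274 0.014] | turn rad [-0.002 -0.     0.061] rows>=0.5
```

```bash
python3 -m inch '[{"gripper":0.5,"x":0.11,"y":0.08,"z":0,"rx":0,"ry":0,"rz":0.015},{"gripper":0.5,"x":0.12,"y":0.08,"z":0,"rx":0,"ry":0,"rz":0.015},{"gripper":0.5,"x":0.12,"y":0.07,"z":0,"rx":0,"ry":0,"rz":0.015},{"gripper":0.5,"x":0.12,"y":0.07,"z":0,"rx":0,"ry":0,"rz":0.016},{"gripper":0.5,"x":0,"y":0,"z":0,"rx":0,"ry":0,"rz":0}]'; python3 -c "
from plan import *
local();show(*tip_target(-.002,.0476,.137,0))"
```

```text
time_s: 15.7
tool_pos: [0.642, 0.0913, 0.1135]
tcp_rot: [-89.9, 87.0, 176.9]
force: [-0.3, -0.2, -5.1]
finger_gap: 0.182
t 15.70 tip in rack mm [ -3.122  47.575 137.365] rpy [-0.003  2.984 -0.089] F rack [-0.294 -0.185 -5.136] M [-0.022 -0.027  0.011] gap 0.182
t 15.70 pos [0.642 0.091 0.113] F [-0.304 -0.169 -5.136] gap 0.182
target [0.644 0.091 0.11 ] shift cm (in current tool axes) [0.363 0.265 0.007] | in target axes [0.376 0.246 0.008] | turn rad [-0.002  0.     0.052] rows>=0.4
```

```bash
python3 -m inch '[{"gripper":0.5,"x":0.09,"y":0.06,"z":0,"rx":0,"ry":0,"rz":0.013},{"gripper":0.5,"x":0.09,"y":0.06,"z":0,"rx":0,"ry":0,"rz":0.013},{"gripper":0.5,"x":0.09,"y":0.06,"z":0,"rx":0,"ry":0,"rz":0.013},{"gripper":0.5,"x":0.09,"y":0.06,"z":0,"rx":0,"ry":0,"rz":0.013},{"gripper":0.5,"x":0,"y":0,"z":0,"rx":0,"ry":0,"rz":0}]'; python3 -c "
from plan import *
local()"
```

```text
time_s: 16.12
tool_pos: [0.6443, 0.0911, 0.1098]
tcp_rot: [-72.6, 90.0, -165.7]
force: [-1.8, 0.0, -4.9]
finger_gap: 0.185
t 16.12 tip in rack mm [ -2.062  47.536 137.062] rpy [-0.006  0.018 -0.096] F rack [-1.816 -0.052 -4.877] M [-0.031  0.267  0.008] gap 0.185
```

Upright, hooked and still free. Lowering to seat it.

```bash
python3 -m inch '[{"gripper":0.5,"x":0.1,"y":0,"z":0,"rx":0,"ry":0,"rz":0},{"gripper":0.5,"x":0,"y":0,"z":0,"rx":0,"ry":0,"rz":0}]'; python3 -c "
from plan import *
local()"
python3 -m inch '[{"gripper":0.5,"x":0.1,"y":0.05,"z":0,"rx":0,"ry":0,"rz":0},{"gripper":0.5,"x":0,"y":0,"z":0,"rx":0,"ry":0,"rz":0}]'; python3 -c "
from plan import *
local()"
```

```text
time_s: 16.28
tool_pos: [0.6448, 0.0912, 0.1088]
tcp_rot: [-87.5, 89.9, 179.3]
force: [-0.4, -0.5, -5.3]
finger_gap: 0.179
t 16.28 tip in rack mm [ -1.614  47.646 136.039] rpy [-0.003  0.071 -0.094] F rack [-0.335 -0.53  -5.332] M [-0.04   0.035 -0.006] gap 0.179
time_s: 16.45
tool_pos: [0.6455, 0.0912, 0.1077]
tcp_rot: [-88.7, 89.9, 178.1]
force: [-0.2, 0.9, -5.9]
finger_gap: 0.179
t 16.45 tip in rack mm [ -0.891  47.631 134.898] rpy [-0.002  0.071 -0.105] F rack [-0.225  0.934 -5.943] M [-0.06   0.046 -0.01 ] gap 0.179
```

```bash
python3 -m inch '[{"gripper":0.5,"x":0.1,"y":0,"z":0,"rx":0,"ry":0,"rz":0},{"gripper":0.5,"x":0,"y":0,"z":0,"rx":0,"ry":0,"rz":0}]'; python3 -c "
from plan import *
local()"
python3 -m inch '[{"gripper":0.5,"x":0.1,"y":0,"z":0,"rx":0,"ry":0,"rz":0},{"gripper":0.5,"x":0,"y":0,"z":0,"rx":0,"ry":0,"rz":0}]'; python3 -c "
from plan import *
local()"
```

```text
time_s: 16.62
tool_pos: [0.6455, 0.0911, 0.1067]
tcp_rot: [-85.6, 89.9, -178.7]
force: [-0.3, -0.3, -5.2]
finger_gap: 0.186
t 16.62 tip in rack mm [ -0.852  47.592 133.954] rpy [-0.004  0.057 -0.101] F rack [-0.328 -0.274 -5.167] M [-0.106  0.002  0.033] gap 0.186
time_s: 16.78
tool_pos: [0.646, 0.0912, 0.1062]
tcp_rot: [132.6, 90.0, 39.5]
force: [1.2, -0.1, -5.0]
finger_gap: 0.182
t 16.78 tip in rack mm [ -0.433  47.706 133.498] rpy [ 0.008 -0.008 -0.087] F rack [ 1.221 -0.078 -4.992] M [-0.172 -0.535  0.028] gap 0.182
```

```bash
python3 -m inch '[{"gripper":0.5,"x":0.05,"y":0.03,"z":0,"rx":0,"ry":0,"rz":0},{"gripper":0.5,"x":0,"y":0,"z":0,"rx":0,"ry":0,"rz":0}]'; python3 -c "
from plan import *
local()"
python3 -m inch '[{"gripper":0.5,"x":0.05,"y":0.03,"z":0,"rx":0,"ry":0,"rz":0},{"gripper":0.5,"x":0,"y":0,"z":0,"rx":0,"ry":0,"rz":0}]'; python3 -c "
from plan import *
local()"
```

```text
time_s: 16.95
tool_pos: [0.6463, 0.0912, 0.1058]
tcp_rot: [122.8, 90.0, 29.7]
force: [2.9, -0.9, -4.4]
finger_gap: 0.184
t 16.95 tip in rack mm [ -0.108  47.722 133.133] rpy [ 0.009 -0.013 -0.086] F rack [ 2.93  -0.732 -4.355] M [-0.233 -0.793  0.072] gap 0.184
time_s: 17.12
tool_pos: [0.6465, 0.0912, 0.1056]
tcp_rot: [134.3, 90.0, 41.2]
force: [1.9, -0.5, -0.7]
finger_gap: 0.181
t 17.12 tip in rack mm [  0.079  47.727 132.863] rpy [ 0.008 -0.008 -0.081] F rack [ 1.886 -0.394 -0.733] M [-0.188 -0.422  0.034] gap 0.181
```

```bash
python3 -m inch '[{"gripper":0.5,"x":0.05,"y":0.03,"z":0,"rx":0,"ry":0,"rz":0},{"gripper":0.5,"x":0,"y":0,"z":0,"rx":0,"ry":0,"rz":0}]'; python3 -c "
from plan import *
local()"
python3 -m inch '[{"gripper":0.5,"x":0.05,"y":0.03,"z":0,"rx":0,"ry":0,"rz":0},{"gripper":0.5,"x":0,"y":0,"z":0,"rx":0,"ry":0,"rz":0}]'; python3 -c "
from plan import *
local()"
```

```text
time_s: 17.28
tool_pos: [0.6466, 0.0911, 0.1055]
tcp_rot: [172.6, 90.0, 79.5]
force: [-2.2, 0.2, 5.2]
finger_gap: 0.182
t 17.28 tip in rack mm [  0.157  47.696 132.801] rpy [ 0.007 -0.001 -0.08 ] F rack [-2.183  0.095  5.212] M [-0.119  0.612  0.128] gap 0.182
time_s: 17.45
tool_pos: [0.6467, 0.0912, 0.1055]
tcp_rot: [-163.4, 90.0, 103.4]
force: [-4.7, 0.2, 8.5]
finger_gap: 0.181
t 17.45 tip in rack mm [  0.254  47.73  132.79 ] rpy [ 0.007  0.002 -0.072] F rack [-4.671 -0.051  8.513] M [-0.05   1.537  0.094] gap 0.181
```

Seated: tip z stopped at 132.8 mm while Fz rose to +8.5 N, with the board reacting in -x. That puts the lip at ≈144 mm. Easing the press and sliding along the rail towards the stop.

```bash
python3 -m inch '[{"gripper":0.5,"x":-0.05,"y":-0.03,"z":0,"rx":0,"ry":0,"rz":0},{"gripper":0.5,"x":0,"y":0,"z":-0.1,"rx":0,"ry":0,"rz":0},{"gripper":0.5,"x":0,"y":0,"z":-0.2,"rx":0,"ry":0,"rz":0},{"gripper":0.5,"x":0,"y":0,"z":-0.2,"rx":0,"ry":0,"rz":0},{"gripper":0.5,"x":0,"y":0,"z":-0.2,"rx":0,"ry":0,"rz":0},{"gripper":0.5,"x":0,"y":0,"z":-0.2,"rx":0,"ry":0,"rz":0},{"gripper":0.5,"x":0,"y":0,"z":-0.1,"rx":0,"ry":0,"rz":0},{"gripper":0.5,"x":0,"y":0,"z":0,"rx":0,"ry":0,"rz":0}]'; python3 -c "
from plan import *
local()"
```

```text
time_s: 18.12
tool_pos: [0.6468, 0.0983, 0.1057]
tcp_rot: [-16.9, 89.8, -110.1]
force: [-1.2, -11.6, 8.5]
finger_gap: 0.179
t 18.12 tip in rack mm [  0.03   54.929 132.887] rpy [-0.201  0.061 -0.135] F rack [ -0.602 -11.69    8.468] M [-3.93   0.363 -0.161] gap 0.179
```

Sliding drags more than expected (Fy -11.7 N) because I'm still pressing down with about 14 N. Easing the press first.

```bash
python3 -m inch '[{"gripper":0.5,"x":-0.05,"y":-0.02,"z":0.1,"rx":0,"ry":0,"rz":0},{"gripper":0.5,"x":-0.03,"y":0,"z":0,"rx":0,"ry":0,"rz":0},{"gripper":0.5,"x":0,"y":0,"z":0,"rx":0,"ry":0,"rz":0}]'; python3 -c "
from plan import *
local()"
```

```text
time_s: 18.37
tool_pos: [0.6468, 0.0986, 0.1056]
tcp_rot: [-21.5, 89.9, -114.6]
force: [0.8, -5.6, 2.6]
finger_gap: 0.182
t 18.37 tip in rack mm [  0.019  55.147 132.901] rpy [-0.096  0.038 -0.127] F rack [ 1.145 -5.559  2.614] M [-2.326 -0.413 -0.035] gap 0.182
```

```bash
python3 -m inch '[{"gripper":0.5,"x":-0.04,"y":0,"z":0,"rx":0,"ry":0,"rz":0},{"gripper":0.5,"x":0,"y":0,"z":-0.05,"rx":0,"ry":0,"rz":0},{"gripper":0.5,"x":0,"y":0,"z":-0.1,"rx":0,"ry":0,"rz":0},{"gripper":0.5,"x":0,"y":0,"z":-0.1,"rx":0,"ry":0,"rz":0},{"gripper":0.5,"x":0,"y":0,"z":-0.1,"rx":0,"ry":0,"rz":0},{"gripper":0.5,"x":0,"y":0,"z":0,"rx":0,"ry":0,"rz":0}]'; python3 -c "
from plan import *
local()"
```

```text
time_s: 18.87
tool_pos: [0.6471, 0.1038, 0.1056]
tcp_rot: [-98.0, 90.0, 168.9]
force: [3.1, -3.9, -0.5]
finger_gap: 0.18
t 18.87 tip in rack mm [ -0.014  60.415 132.894] rpy [ 0.004  0.028 -0.084] F rack [ 3.279 -3.697 -0.538] M [-1.507 -1.337  0.024] gap 0.180
```

```bash
python3 -m inch '[{"gripper":0.5,"x":0,"y":0.03,"z":-0.1,"rx":0,"ry":0,"rz":0},{"gripper":0.5,"x":0,"y":0,"z":-0.2,"rx":0,"ry":0,"rz":0},{"gripper":0.5,"x":0,"y":0,"z":-0.25,"rx":0,"ry":0,"rz":0},{"gripper":0.5,"x":0,"y":0,"z":-0.25,"rx":0,"ry":0,"rz":0},{"gripper":0.5,"x":0,"y":0,"z":-0.25,"rx":0,"ry":0,"rz":0},{"gripper":0.5,"x":0,"y":0,"z":-0.25,"rx":0,"ry":0,"rz":0},{"gripper":0.5,"x":0,"y":0,"z":-0.15,"rx":0,"ry":0,"rz":0},{"gripper":0.5,"x":0,"y":0,"z":0,"rx":0,"ry":0,"rz":0}]'; python3 -c "
from plan import *
local()"
```

```text
time_s: 19.53
tool_pos: [0.6479, 0.1187, 0.1056]
tcp_rot: [-117.0, 89.9, 149.9]
force: [2.3, -1.7, -0.4]
finger_gap: 0.183
t 19.53 tip in rack mm [  0.05   75.27  132.853] rpy [ 0.023  0.046 -0.08 ] F rack [ 2.366 -1.61  -0.376] M [-0.842 -0.964  0.034] gap 0.183
```

Near the stop. Now 1 mm steps, watching Fy.

```bash
python3 -m inch '[{"gripper":0.5,"x":0,"y":0,"z":-0.1,"rx":0,"ry":0,"rz":0},{"gripper":0.5,"x":0,"y":0,"z":-0.1,"rx":0,"ry":0,"rz":0},{"gripper":0.5,"x":0,"y":0,"z":0,"rx":0,"ry":0,"rz":0}]'; python3 -c "
from plan import *
local()"
python3 -m inch '[{"gripper":0.5,"x":0,"y":0,"z":-0.1,"rx":0,"ry":0,"rz":0},{"gripper":0.5,"x":0,"y":0,"z":-0.1,"rx":0,"ry":0,"rz":0},{"gripper":0.5,"x":0,"y":0,"z":0,"rx":0,"ry":0,"rz":0}]'; python3 -c "
from plan import *
local()"
```

```text
time_s: 19.78
tool_pos: [0.648, 0.1202, 0.1056]
tcp_rot: [-93.7, 89.9, 173.1]
force: [2.3, -2.3, -0.4]
finger_gap: 0.18
t 19.78 tip in rack mm [  0.016  76.77  132.848] rpy [ 0.004  0.057 -0.097] F rack [ 2.413 -2.203 -0.393] M [-1.219 -0.971  0.113] gap 0.180
time_s: 20.03
tool_pos: [0.6481, 0.1222, 0.1056]
tcp_rot: [-92.6, 89.9, 174.3]
force: [2.9, -3.0, 0.1]
finger_gap: 0.179
t 20.03 tip in rack mm [  0.013  78.749 132.828] rpy [ 0.003  0.058 -0.099] F rack [ 3.093 -2.879  0.131] M [-1.29  -1.155  0.053] gap 0.179
```

```bash
python3 -m inch '[{"gripper":0.5,"x":0,"y":0,"z":-0.1,"rx":0,"ry":0,"rz":0},{"gripper":0.5,"x":0,"y":0,"z":0,"rx":0,"ry":0,"rz":0}]'; python3 -c "
from plan import *
local()"
python3 -m inch '[{"gripper":0.5,"x":0,"y":0,"z":-0.1,"rx":0,"ry":0,"rz":0},{"gripper":0.5,"x":0,"y":0,"z":0,"rx":0,"ry":0,"rz":0}]'; python3 -c "
from plan import *
local()"
python3 -m inch '[{"gripper":0.5,"x":0,"y":0,"z":-0.1,"rx":0,"ry":0,"rz":0},{"gripper":0.5,"x":0,"y":0,"z":0,"rx":0,"ry":0,"rz":0}]'; python3 -c "
from plan import *
local()"
```

```text
time_s: 20.2
tool_pos: [0.6481, 0.1232, 0.1056]
tcp_rot: [-92.9, 89.9, 174.0]
force: [2.9, -3.5, -0.3]
finger_gap: 0.182
t 20.20 tip in rack mm [  0.023  79.798 132.853] rpy [ 0.003  0.056 -0.094] F rack [ 3.035 -3.373 -0.289] M [-1.377 -1.141  0.065] gap 0.182
time_s: 20.37
tool_pos: [0.6482, 0.1242, 0.1056]
tcp_rot: [-94.1, 89.9, 172.7]
force: [2.9, -3.3, 0.5]
finger_gap: 0.184
t 20.37 tip in rack mm [  0.029  80.759 132.843] rpy [ 0.004  0.056 -0.098] F rack [ 3.057 -3.121  0.473] M [-1.296 -1.053  0.08 ] gap 0.184
time_s: 20.53
tool_pos: [0.6482, 0.1252, 0.1056]
tcp_rot: [-91.6, 89.9, 175.3]
force: [2.7, -3.3, -0.9]
finger_gap: 0.181
t 20.53 tip in rack mm [  0.032  81.756 132.837] rpy [ 0.002  0.057 -0.096] F rack [ 2.849 -3.185 -0.891] M [-1.306 -1.068  0.087] gap 0.181
```

```bash
python3 -m inch '[{"gripper":0.5,"x":0,"y":0,"z":-0.1,"rx":0,"ry":0,"rz":0},{"gripper":0.5,"x":0,"y":0,"z":0,"rx":0,"ry":0,"rz":0}]'; python3 -c "
from plan import *
local()"
python3 -m inch '[{"gripper":0.5,"x":0,"y":0,"z":-0.1,"rx":0,"ry":0,"rz":0},{"gripper":0.5,"x":0,"y":0,"z":0,"rx":0,"ry":0,"rz":0}]'; python3 -c "
from plan import *
local()"
```

```text
time_s: 20.7
tool_pos: [0.6483, 0.1262, 0.1056]
tcp_rot: [-91.7, 89.9, 175.2]
force: [2.7, -4.2, 0.6]
finger_gap: 0.184
t 20.70 tip in rack mm [  0.021  82.787 132.832] rpy [ 0.002  0.058 -0.096] F rack [ 2.871 -4.01   0.571] M [-1.331 -1.071  0.032] gap 0.184
time_s: 20.87
tool_pos: [0.6483, 0.1268, 0.1056]
tcp_rot: [-67.7, 89.9, -160.9]
force: [2.8, -4.0, 0.4]
finger_gap: 0.18
t 20.87 tip in rack mm [  0.004  83.42  132.864] rpy [-0.027  0.066 -0.101] F rack [ 3.018 -3.852  0.432] M [-1.865 -1.19   0.022] gap 0.180
```

Contact with the stop is starting at 83.4 mm: only 0.6 mm travelled of 1 mm commanded, and Mx is rising. A little more for positive bearing.

```bash
python3 -m inch '[{"gripper":0.5,"x":0,"y":0,"z":-0.1,"rx":0,"ry":0,"rz":0},{"gripper":0.5,"x":0,"y":0,"z":0,"rx":0,"ry":0,"rz":0}]'; python3 -c "
from plan import *
local()"
python3 -m inch '[{"gripper":0.5,"x":0,"y":0,"z":-0.05,"rx":0,"ry":0,"rz":0},{"gripper":0.5,"x":0,"y":0,"z":0,"rx":0,"ry":0,"rz":0},{"gripper":0.5,"x":0,"y":0,"z":0,"rx":0,"ry":0,"rz":0}]'; python3 -c "
from plan import *
local()"
```

```text
time_s: 21.03
tool_pos: [0.6482, 0.1269, 0.1057]
tcp_rot: [-42.7, 89.9, -135.9]
force: [2.5, -7.2, 1.4]
finger_gap: 0.18
t 21.03 tip in rack mm [ -0.107  83.479 132.903] rpy [-0.101  0.093 -0.115] F rack [ 2.838 -7.052  1.435] M [-3.056 -1.242 -0.039] gap 0.180
time_s: 21.28
tool_pos: [0.6482, 0.1269, 0.1057]
tcp_rot: [-39.6, 89.8, -132.8]
force: [2.4, -9.0, 1.1]
finger_gap: 0.182
t 21.28 tip in rack mm [ -0.119  83.518 132.932] rpy [-0.119  0.099 -0.131] F rack [ 2.84  -8.845  1.056] M [-3.581 -1.289 -0.022] gap 0.182
```

Positive bearing of about 5 N over the drag. Holding it a moment, then taking the load off and looking before release.

```bash
python3 -m inch '[{"gripper":0.5,"x":0,"y":0,"z":0,"rx":0,"ry":0,"rz":0},{"gripper":0.5,"x":0,"y":0,"z":0,"rx":0,"ry":0,"rz":0},{"gripper":0.5,"x":0,"y":0,"z":0,"rx":0,"ry":0,"rz":0},{"gripper":0.5,"x":0,"y":0,"z":0,"rx":0,"ry":0,"rz":0},{"gripper":0.5,"x":0,"y":0,"z":0,"rx":0,"ry":0,"rz":0},{"gripper":0.5,"x":0,"y":0,"z":0,"rx":0,"ry":0,"rz":0}]'; python3 - <<'E'
from plan import *
local()
from cfit import *
look(tag='stop',offz=.0373,cams=('top',)); look(tag='stop',offz=.0373,cams=('scene',))
E
```

```text
time_s: 21.78
tool_pos: [0.6481, 0.1269, 0.1057]
tcp_rot: [-40.8, 89.8, -134.0]
force: [2.8, -9.0, 0.8]
finger_gap: 0.178
t 21.78 tip in rack mm [ -0.141  83.511 132.901] rpy [-0.118  0.102 -0.133] F rack [ 3.237 -8.868  0.838] M [-3.575 -1.325 -0.04 ] gap 0.178
top n 1188 caddy [0.6479 0.1252 0.0555] d(mm, caddy axes) [ 0.0018 -1.6141  1.5342] drot deg [-0.0574  0.0806  0.092 ] med 0.0012 in 0.71
scene n 1178 caddy [0.6445 0.1257 0.0572] d(mm, caddy axes) [-3.5481 -1.3194  3.162 ] drot deg [-0.2582  3.8103 -0.5697] med 0.0014 in 0.87
```

View pics/stop_top.png

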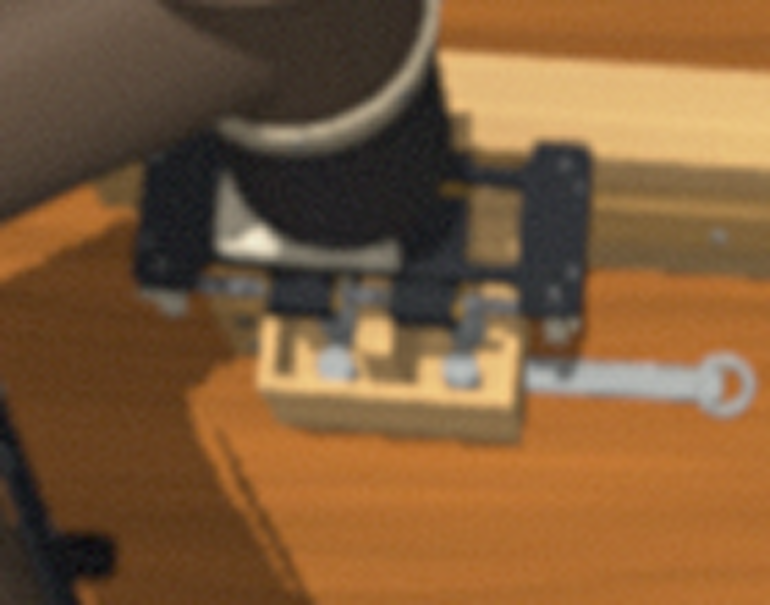

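View pics/stop_scene.png

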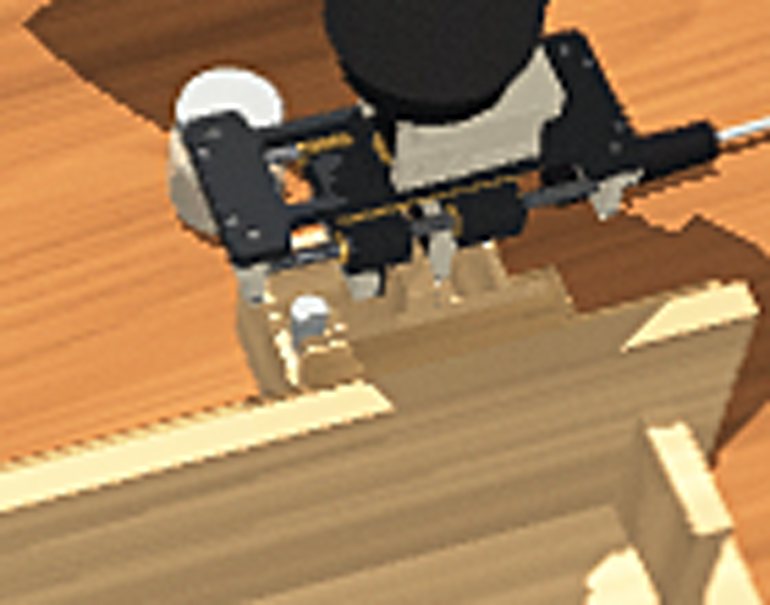

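The pictures show the caddy upright on the rail with its left side at the stop: top fit is 0.1° off upright, with the caddy underside about 54 mm up. Unloading the push, then opening.

```bash
python3 -m inch '[{"gripper":0.5,"x":0,"y":0.03,"z":0.05,"rx":0,"ry":0,"rz":0},{"gripper":0.5,"x":0,"y":0.02,"z":0.03,"rx":0,"ry":0,"rz":0},{"gripper":0.5,"x":0,"y":0,"z":0,"rx":0,"ry":0,"rz":0}]'; python3 -c "
from plan import *
local()"
```

```text
time_s: 22.13
tool_pos: [0.6483, 0.1268, 0.1056]
tcp_rot: [-62.3, 89.9, -155.5]
force: [0.8, -5.2, 1.9]
finger_gap: 0.181
t 22.13 tip in rack mm [  0.036  83.407 132.801] rpy [-0.063  0.121 -0.123] F rack [ 1.091 -5.154  1.908] M [-2.463 -0.667  0.04 ] gap 0.181
```

```bash
python3 -m inch '[{"gripper":0.5,"x":0,"y":0.01,"z":0.04,"rx":0,"ry":0,"rz":0},{"gripper":0.5,"x":0,"y":0,"z":0,"rx":0,"ry":0,"rz":0},{"gripper":2.2,"x":0,"y":0,"z":0,"rx":0,"ry":0,"rz":0},{"gripper":2.8,"x":0,"y":0,"z":0,"rx":0,"ry":0,"rz":0},{"gripper":4,"x":0,"y":0,"z":0,"rx":0,"ry":0,"rz":0},{"gripper":4,"x":0,"y":0,"z":0,"rx":0,"ry":0,"rz":0},{"gripper":4,"x":0,"y":0,"z":0,"rx":0,"ry":0,"rz":0},{"gripper":4,"x":0,"y":0,"z":0,"rx":0,"ry":0,"rz":0}]'; python3 -c "
from plan import *
local()"
```

```text
time_s: 22.8
tool_pos: [0.6489, 0.1276, 0.1055]
tcp_rot: [-100.8, 89.9, 166.0]
force: [1.0, -0.1, 0.3]
finger_gap: 0.448
t 22.80 tip in rack mm [  0.543  84.224 132.771] rpy [ 0.012  0.063 -0.09 ] F rack [1.045 0.001 0.275] M [-0.035 -0.04  -0.017] gap 0.448
```

Released: the wrist reads zero. Retreating straight up, then back.

```bash
python3 -m inch '[{"gripper":4,"x":-0.5,"y":0,"z":0,"rx":0,"ry":0,"rz":0},{"gripper":4,"x":-1.5,"y":0,"z":0,"rx":0,"ry":0,"rz":0},{"gripper":4,"x":-2.5,"y":0,"z":0,"rx":0,"ry":0,"rz":0},{"gripper":4,"x":-2.5,"y":0,"z":0,"rx":0,"ry":0,"rz":0},{"gripper":4,"x":-2.5,"y":0,"z":0,"rx":0,"ry":0,"rz":0},{"gripper":4,"x":-2.5,"y":0,"z":0,"rx":0,"ry":0,"rz":0},{"gripper":4,"x":0,"y":-2.5,"z":0,"rx":0,"ry":0,"rz":0},{"gripper":4,"x":0,"y":-3.5,"z":0,"rx":0,"ry":0,"rz":0}]'
python3 -m inch '[{"gripper":4,"x":0,"y":-3.5,"z":0,"rx":0,"ry":0,"rz":0},{"gripper":4,"x":0,"y":-3.5,"z":0,"rx":0,"ry":0,"rz":0},{"gripper":4,"x":0,"y":-3.5,"z":0,"rx":0,"ry":0,"rz":0},{"gripper":4,"x":0,"y":0,"z":0,"rx":0,"ry":0,"rz":0},{"gripper":4,"x":0,"y":0,"z":0,"rx":0,"ry":0,"rz":0}]'
python3 - <<'E'
from cfit import *
import plan
for n in ('top','scene'):
    im,D=grab_frame(n); C=cloud(get_calibration(n),D); np.save(n+'F.npy',D)
    c=np.array([.6479,.1252,.0545]); Rc=plan.Rz(plan.RY); cal=get_calibration(n)
    u,v=proj(cal,c+Rc@[0,0,.06])[0].astype(int); v=max(v,55)
    save(cv2.resize(im[v-55:v+55,u-70:u+70],None,fx=5.5,fy=5.5,interpolation=cv2.INTER_CUBIC),'fin_'+n); save(im,'full_'+n)
    q=C[np.isfinite(C[...,2])]; l=(q-c)@Rc
    k=(l[:,0]>-.07)&(l[:,0]<.045)&(abs(l[:,1])<.068)&(l[:,2]>-.01)&(l[:,2]<.13)
    c1,R1,e,fr=fit6(q[k],c,Rc)
    lo=Rc.T@(c1+R1@[.065,0,.079]-plan.RO)*1000
    print(n,k.sum(),'caddy',c1,'tip rack mm',lo,'rpy',Ro.from_matrix(Rc.T@R1).as_euler('xyz',degrees=True),e,fr)
E
```

```text
time_s: 23.47
tool_pos: [0.5909, 0.1309, 0.2268]
tcp_rot: [121.7, 89.9, 28.5]
force: [-0.6, 0.0, -0.3]
finger_gap: 0.453
time_s: 23.88
tool_pos: [0.4833, 0.1366, 0.2273]
tcp_rot: [148.2, 89.9, 55.2]
force: [1.0, 0.8, -0.4]
finger_gap: 0.454
top 1541 caddy [0.648 0.125 0.055] tip rack mm [  0.314  81.559 133.712] rpy [-0.128  0.082  0.13 ] 0.0008745950788424627 0.791693705386113
scene 1151 caddy [0.646 0.126 0.053] tip rack mm [ -2.078  82.175 132.512] rpy [ 0.076 -0.141 -0.143] 0.0008918310923339418 0.9365768896611643
```

View pics/fin_top.png

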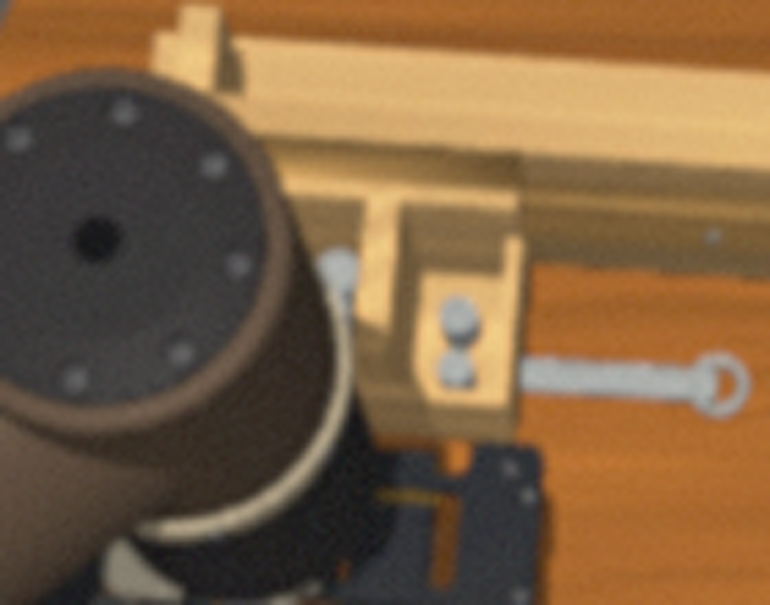

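View pics/full_scene.png

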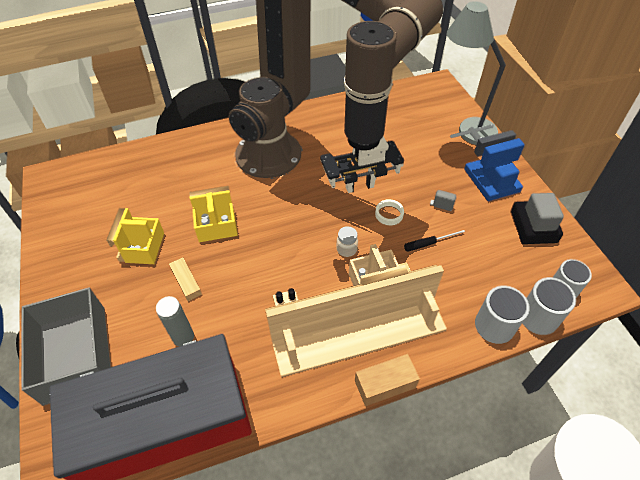

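The caddy hangs upright (within 0.15°), unchanged since release: tip 133 mm up, touching the board. The other things are where they were, and the arm is clear. Handing in.

```bash
python3 -c "
from bench import *
s=state(); print(s['time_s'],s['force']); print(sign_off())"
```

```text
23.9833 [ 0.70764967 -0.36758567  0.37216219]
the job is handed in; nothing more can be done
None
```

The wooden caddy is hanging on the rack against the stop block, and I handed the job in at 24.0 s of the 72 s. I leaned it 17°, hooked the strip behind the rail about 36 mm clear of the stop, and swung it upright until it seated. I then slid it along until its side bore on the stop for about 0.5 s, unloaded it, released it and backed away.

**Last checks:**
- **Seating:** after release the caddy stood within about 0.15° of upright, with its tip about 133 mm above the bench. That matches the seated height for a lip felt at about 144 mm.
- **Stop:** before I let go, the side force rose from about 3.5 N of drag to 9 N with no further travel. The caddy did not move on release.
- **Surroundings:** the wrist read about zero with the arm clear. In the picture the jar, tape and other bystanders looked undisturbed.

**What disagreed or went wrong:**
- **Tool position:** the real fingertips were about 37 mm short of the reported TCP. The first closing shut on air just above the wall without touching the caddy, and I corrected for it.
- **Sliding force:** the first stretch of sliding drew 11.7 N sideways because I was still pressing down, so I eased off before going on.
- **Camera fit:** the scene camera put the final tip 2 mm off the board and the top camera put it on the board. I put that down to calibration error and the rack hiding the caddy's back from that camera.

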